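# Pack the framer's touch-up case

### The arm

A 6-joint arm with a two-finger parallel gripper is mounted at the origin on the work surface. World frame = base frame: x ahead of the robot, y to its left, z up, the work surface at z = 0. Lengths are in m, angles in rad, forces in N, time in s.
With the tool pointing down it reaches from about 0.275 to 0.825 m from the base axis. Payload 4.9 kg.
Tool frame: the origin (TCP) lies at the very end of the fingers, on their centre line; the grasp point (between the pads) lies 19 mm behind it; z points along the fingers, y is the line along which they close (so a half turn about z gives the same grasp; the last joint's range is limited). The gripper opens to 85 mm and grips with 20 to 120 N. Pads are 22 mm wide; open, the fingers measure 114 mm over their backs; the gripper's body (76 mm by 85 mm) begins 54 mm behind the grasp point. The pads swing forward as they close: fully open they stand 13 mm farther back than shut.
Start: joints at [-1.36, 0.326, -0.193, 1.052, 0, 1.437], TCP at [0.186, -0.518, 0.205] pointing down, gripper open.
Joint ranges: [-2.65, 2.65], [-0.97, 1.79], [-1.3, 1.35], [-1.93, 2.1], [-1.47, 1.37], [-3.14, 3.14]. Speed limits (rad/s): [2.57, 2.57, 3.14, 3.14, 3.14, 3.14].

### API

Orientations are given as a unit quaternion [x, y, z, w].
In Python, from cell import arm, imaging, nets gives the robot as it stands.
- The arm moves only by the shell command python3 -m creep 'ROWS' [OPENING] [FORCE]. ROWS is text: rows parted by semicolons, each of 4 numbers parted by spaces: the shift along the tool's x, y, z as a fraction of full scale, then the turn about the tool's z as a fraction of full scale. A call has 1 to 8 rows; each row is the pose to reach, as a shift and turn from the pose commanded when the call began, along the tool's axes at that moment, turning the shorter way round; what a row does not reach only later rows make up. Full scale, the value 1, is 0.3 m for a shift and 180 degrees for a turn. A row lasts 1/8 s, in which the tool goes at most 62.5 mm and 10.7 degrees, less where a joint would pass 70% of its speed; a pose out of reach is approached as far as the arm can. A call with a number of a shift or a turn outside -1 to 1 is refused whole. A call with a gripper value outside its range is refused whole. OPENING is the opening, from -1 (shut) to 1 (fully open), set as the call begins (- or left out, the last holds). The fingers move at their own pace and stop on an object; FORCE is the grip in N (left out, the last holds). Time passes only in rows, so rows that repeat a pose let the fingers close. It gives the time, the measured TCP pose, the force, the opening and the grip force at its end, in the units of the state.
- arm.sense(): the state, without advancing time (a new reading comes with each control period).
- imaging.camera(name): name is "side" or "top"; returns a dict with "pixels" (384x512x3 uint8, red, green, blue), "z_map" (384x512 float32, m along the optical axis (not along the pixel's ray), 0 where there is no reading), "fx", "fy", "cx", "cy" (pixels), "R" (3x3) and "t" (3): a world point X has camera coordinates R X + t. Camera axes: x right, y down, z forward; pixel columns grow to the right and rows downward; lengths in m; the calibration is good to about 2 mm. A picture is of the moment at which its call begins.
- arm.finish_job(): hands the job in; it is judged then, once.
Trained networks look in a picture, given as the dict that the camera call returned (one of the last four; its "shot" number tells which), for a name from the list of things; names that differ only in an ending like _2 or _b are one class to them, and where a whole thing is asked for, a point or a joint stands for the part that bears it (a point fixed in the world has none). Each returns a list of dicts, best first, with "p" (0 to 1); they miss things now and then, are a little off and sometimes report something else, mostly with a low value. They report only what shows in the picture. A call takes as long as a camera call. They do not tell look-alikes from the thing itself.
- nets.search_frame(label, picture): "location" ([x, y, z] in m, in the coordinates of the camera as it stood for that picture, good to about 4 mm: the middle of the surface that is visible of it).
- nets.mark_of(label, picture): "location" ([x, y, z] in m, in the coordinates of the camera as it stood for that picture, good to about 4 mm: a listed point, or the origin of a listed thing).
The state is a dict: "t": time; "q": joint angles; "qvel": joint speeds; "tau": joint torques, N m; "tool_pos": TCP position; "tcp_rot": TCP orientation; "force": force on the tool from outside, world axes, zero at the start; "wrist_torque": the same for the moment, N m; "width": finger opening in m; "grip_force": force on a finger pad.
Only numpy, scipy, OpenCV 4.12 (cv2) and the standard library are available. Lean on these libraries where they do the work, as an engineer would, in place of code of your own. Each camera call takes 0.05 s, during which the arm holds its last target. There are 200 camera calls.

### The job

Pack the touch-up case for today's delivery: take every orange-capped bottle from the crowded rack and put it in the channel along the front of the case (standing or lying), lay every gold moulding sample flat on the foam, put the putty knife in as well, and then shut the lid fully. The samples sit flush in their tray, so press down the end beside the red dot to tip the other end up. Leave the black-capped bottles and the black sample in their places.

Things in the scene. Friction and masses are not known exactly. Their poses are not given: they have to be found in the camera images.
- rack: fixed wooden egg-crate bottle rack, 172 (x) x 224 (y) x 34 mm. Origin: centre of its underside, z up. Bottles stand 6 mm above the bench in square 36 mm holes, 3 along x (x = -52, 0, 52 mm) by 4 along y (y = -78, -26, 26, 78 mm), flats parallel to the rack's x and y; the deck round the holes is 34 mm above the bench.
- rack_deck (a point): middle of the rack's deck, 34 mm above the bench. Bottles in neighbouring holes are only 20 mm apart, too little for a finger. Up to nine of the twelve holes are filled; each orange bottle has clear space (an empty hole or the outside of the rack) on two opposite sides, either along the rack's x or along its y: the way in for the fingers.
- tray: fixed wooden tray, 152 (x) x 194 (y) x 53 mm, for three moulding samples. Origin: centre of its underside, z up. Three pockets, long side along x, at y = -62, 0, 62 mm, each 127 x 50 mm, x = -63 to 64 mm. Samples lie flush with its top, 53 mm above the bench: no room for fingers (2 mm at the sides and -x end, 6 mm at the +x end, marked by a red dot).
- tray_ridge (a point): ridge across the pockets (tray x = 0, 33 mm above the bench). The floor is level on its -x side and slopes down at 26 deg on its +x side. A sample's middle lies 2 mm on the -x side of it. Press its +x end (12 to 15 mm from the end) down by 15 mm and it falls onto the slope and stays tilted 26 deg, its -x end about 27 mm proud of the tray, to be taken by its sides.
- case: fixed blue hinged case, open. Origin: centre of its underside, z up. Base 220 (x) x 226 (y) mm, walls 6 mm thick and 42 mm high. The front (-x side) is a channel for bottles, x = -104 to -46 mm, y = -107 to 107 mm, floor 6 mm above the bench. Lid hinge axis: along y at x = 110 mm, z = 42 mm.
- foam (a point): centre of the top of the dark foam pad in the case behind the channel (case x = -46 to 104 mm, y = -107 to 107 mm), 22 mm above the bench.
- lid (a joint): hinge of the case's lid, rad: 0 shut, 1.85 fully open; begins at 1.6 to 1.8. The lid is a 66 mm deep shell and clears things up to 103 mm above the bench. A stiff hinge (0.6 N m) holds it where it is left, against its 0.35 kg. Its top, when shut, is 108 mm above the bench.
- lid_handle (a point): middle of the black bar handle on the lid's front face. The bar lies along the case's y, 110 mm long, 10 mm thick, its middle 35 mm off the face; when shut it is at x = -145 mm, z = 75 mm from the case's origin; while the lid stands open it is on top. Axes: the case's when shut, turned about y by the hinge angle as it opens.
- knife_grip (a point): putty knife, 115 mm long, lying on the bench: dark wood handle 70 x 22 x 16 mm and steel blade 46 x 30 x 3 mm. The point is the centre of the handle, 8 mm above the underside; x runs along the handle towards the blade (handle 35 mm either way of the point, blade on to 80 mm). 0.06 kg.
- orange0_mid (a point): square white plastic bottle, body 32 x 32 x 68 mm, with a round orange cap (26 mm across, 20 mm high; 88 mm in all) with a orange band round the body. The point is at its centre, 44 mm above its underside; z runs from underside to cap, x and y square to the flats. About 0.11 kg. One to pack; may be absent.
- orange1_mid (a point): square white plastic bottle, body 32 x 32 x 68 mm, with a round orange cap (26 mm across, 20 mm high; 88 mm in all) with a orange band round the body. The point is at its centre, 44 mm above its underside; z runs from underside to cap, x and y square to the flats. About 0.11 kg. One to pack; may be absent.
- orange2_mid (a point): square white plastic bottle, body 32 x 32 x 68 mm, with a round orange cap (26 mm across, 20 mm high; 88 mm in all) with a orange band round the body. The point is at its centre, 44 mm above its underside; z runs from underside to cap, x and y square to the flats. About 0.11 kg. One to pack; may be absent.
- gold0_mid (a point): gold picture-frame moulding sample, a bar 120 (x) x 46 (y) x 20 (z) mm, about 0.07 kg. The point is at its centre; in its pocket its +x end points to the tray's +x. One to pack; may be absent.
- gold1_mid (a point): gold picture-frame moulding sample, a bar 120 (x) x 46 (y) x 20 (z) mm, about 0.07 kg. The point is at its centre; in its pocket its +x end points to the tray's +x. One to pack; may be absent.
- black0_mid (a point): square white plastic bottle, body 32 x 32 x 68 mm, with a round black cap (26 mm across, 20 mm high; 88 mm in all) with a black band round the body. The point is at its centre, 44 mm above its underside; z runs from underside to cap, x and y square to the flats. About 0.11 kg. Stays in the rack.
- black1_mid (a point): square white plastic bottle, body 32 x 32 x 68 mm, with a round black cap (26 mm across, 20 mm high; 88 mm in all) with a black band round the body. The point is at its centre, 44 mm above its underside; z runs from underside to cap, x and y square to the flats. About 0.11 kg. Stays in the rack.
- black2_mid (a point): square white plastic bottle, body 32 x 32 x 68 mm, with a round black cap (26 mm across, 20 mm high; 88 mm in all) with a black band round the body. The point is at its centre, 44 mm above its underside; z runs from underside to cap, x and y square to the flats. About 0.11 kg. Stays in the rack.
- black3_mid (a point): square white plastic bottle, body 32 x 32 x 68 mm, with a round black cap (26 mm across, 20 mm high; 88 mm in all) with a black band round the body. The point is at its centre, 44 mm above its underside; z runs from underside to cap, x and y square to the flats. About 0.11 kg. Stays in the rack.
- black4_mid (a point): square white plastic bottle, body 32 x 32 x 68 mm, with a round black cap (26 mm across, 20 mm high; 88 mm in all) with a black band round the body. The point is at its centre, 44 mm above its underside; z runs from underside to cap, x and y square to the flats. About 0.11 kg. Stays in the rack.
- black5_mid (a point): square white plastic bottle, body 32 x 32 x 68 mm, with a round black cap (26 mm across, 20 mm high; 88 mm in all) with a black band round the body. The point is at its centre, 44 mm above its underside; z runs from underside to cap, x and y square to the flats. About 0.11 kg. Stays in the rack.
- ebony_mid (a point): black moulding sample of the same size as the gold ones, point at its centre; stays in its pocket.
Mind the look-alikes: they are no part of the job. Leave any blue or turquoise look-alike of the part that bears orange1_mid alone.

How it is judged:
On the way, in this order (a step that is already met when the one before it is completed fails the run):
1. every orange bottle is in the channel, every gold sample flat on the foam and the knife in the case, with the lid still open (x of orange0_mid in the frame of case between -0.105 and -0.044 m and y of orange0_mid in the frame of case between -0.108 and 0.108 m and z of orange0_mid in the frame of case between 0.012 and 0.06 m and x of orange1_mid in the frame of case between -0.105 and -0.044 m and y of orange1_mid in the frame of case between -0.108 and 0.108 m and z of orange1_mid in the frame of case between 0.012 and 0.06 m and x of orange2_mid in the frame of case between -0.105 and -0.044 m and y of orange2_mid in the frame of case between -0.108 and 0.108 m and z of orange2_mid in the frame of case between 0.012 and 0.06 m and x of gold0_mid in the frame of case between -0.046 and 0.105 m and y of gold0_mid in the frame of case between -0.108 and 0.108 m and z of gold0_mid in the frame of case between 0.024 and 0.042 m and angle between each of gold0_mid, gold1_mid's own z axis and vertical below 0.15 rad and x of gold1_mid in the frame of case between -0.046 and 0.105 m and y of gold1_mid in the frame of case between -0.108 and 0.108 m and z of gold1_mid in the frame of case between 0.024 and 0.042 m and x of knife_grip in the frame of case between -0.105 and 0.105 m and y of knife_grip in the frame of case between -0.108 and 0.108 m and z of knife_grip in the frame of case between 0.008 and 0.085 m and value of joint lid above 0.8 rad), for 0.3 s.
2. the lid is shut (value of joint lid below 0.08 rad), for 0.2 s.
At the end, for the whole second after the job is handed in: Every orange bottle present lies or stands in the front channel of the case, every gold sample present lies flat (within 0.15 rad) on the foam, the knife is in the case, the lid is shut to within 0.08 rad, and the black bottles and the black sample are within 20 mm of where they were (x of orange0_mid in the frame of case between -0.105 and -0.044 m and y of orange0_mid in the frame of case between -0.108 and 0.108 m and z of orange0_mid in the frame of case between 0.012 and 0.06 m and x of orange1_mid in the frame of case between -0.105 and -0.044 m and y of orange1_mid in the frame of case between -0.108 and 0.108 m and z of orange1_mid in the frame of case between 0.012 and 0.06 m and x of orange2_mid in the frame of case between -0.105 and -0.044 m and y of orange2_mid in the frame of case between -0.108 and 0.108 m and z of orange2_mid in the frame of case between 0.012 and 0.06 m and x of gold0_mid in the frame of case between -0.046 and 0.105 m and y of gold0_mid in the frame of case between -0.108 and 0.108 m and z of gold0_mid in the frame of case between 0.024 and 0.042 m and angle between each of gold0_mid, gold1_mid's own z axis and vertical below 0.15 rad and x of gold1_mid in the frame of case between -0.046 and 0.105 m and y of gold1_mid in the frame of case between -0.108 and 0.108 m and z of gold1_mid in the frame of case between 0.024 and 0.042 m and x of knife_grip in the frame of case between -0.105 and 0.105 m and y of knife_grip in the frame of case between -0.108 and 0.108 m and z of knife_grip in the frame of case between 0.008 and 0.085 m and distance of each of black0_mid, black1_mid, black2_mid, black3_mid, black4_mid, black5_mid, ebony_mid from where it was at the start of the episode below 0.02 m and value of joint lid below 0.08 rad); the robot touches nothing.
It fails at once if a black bottle or the black sample is taken from its place (moved more than 30 mm) (distance of any of black0_mid, black1_mid, black2_mid, black3_mid, black4_mid, black5_mid, ebony_mid from where it was at the start of the episode above 0.03 m).
Of orange0, orange1, orange2 only 2 to 3 are there at a start; the rules pass over those that are not, and their reading is None.
Of gold0, gold1 only 1 to 2 are there at a start; the rules pass over those that are not, and their reading is None.
At some moment in a run one of knife may be knocked a few centimetres aside while the robot is not near it.
Once in a run the grip may slacken for a moment while it holds something.
It also fails if it takes over 210 s, if anything falls off the work surface, if the arm or the gripper's body presses on something with over 40 N, if the wrist force passes 120 N, or if a joint passes its speed limit or range.

## Working session

There is one attempt and no reset: what is moved stays moved. The work goes in short steps, Python scripts to look and compute and a shell command to move; the robot and the scene stay as the last step left them, time stands still between calls to the robot, and variables do not carry over. Pictures are saved under pics/ and viewed, at most 14 in all, crops included, and the job is handed in when it is done.

```bash
mkdir -p pics; ls
cat > h.py <<'E'
import numpy as np,cv2
from cell import arm,imaging,nets
from scipy.spatial.transform import Rotation as Ro
def world(c,p): return c["R"].T@(np.array(p)-c["t"])
def cloud(c):
    z=c["z_map"];v,u=np.mgrid[:z.shape[0],:z.shape[1]]
    P=np.stack([(u-c["cx"])/c["fx"]*z,(v-c["cy"])/c["fy"]*z,z],-1)
    return (P-c["t"])@c["R"]
def pix(c,X):
    p=c["R"]@np.array(X)+c["t"];return c["fx"]*p[0]/p[2]+c["cx"],c["fy"]*p[1]/p[2]+c["cy"]
def save(c,n,crop=None,s=1):
    im=c["pixels"][...,::-1]
    if crop: a,b,d,e=crop; im=im[b:e,a:d]
    cv2.imwrite("pics/"+n,cv2.resize(im,None,fx=s,fy=s,interpolation=cv2.INTER_CUBIC))
E
python3 - <<'E'
from h import *
s=arm.sense();print(s)
for n in("top","side"):
    c=imaging.camera(n);save(c,n+"0.png",s=1.5)
    print(n,c["R"].round(3).tolist(),c["t"],c["fx"],c["cx"],c["cy"])
    for l in "rack rack_deck tray tray_ridge case foam lid_handle knife_grip orange0_mid orange1_mid gold0_mid ebony_mid black0_mid".split():
        for r in nets.mark_of(l,c)[:4]:
            w=world(c,r["location"]);print(l,round(r["p"],2),w.round(3),np.round(pix(c,w)))
E
```

```text
pics
{'t': 0.0, 'q': array([-1.36019719e+00,  3.26938770e-01, -1.93578941e-01,  1.05198589e+00,
       -1.44277066e-06,  1.43659198e+00]), 'qvel': array([-0.0008206 ,  0.00066331, -0.00138188,  0.00052545,  0.00191817,
       -0.00078617]), 'tau': array([-2.53103381e-04, -4.43400764e+01,  2.62438452e+01,  1.53661013e-02,
       -2.89342097e-04,  1.59641409e-06]), 'tool_pos': array([ 0.18578427, -0.5170158 ,  0.20400652]), 'tcp_rot': array([ 9.85175233e-01,  1.71548918e-01, -3.33197129e-05, -8.52988678e-04]), 'force': array([ 0.19455853,  0.60956292, -0.25024538]), 'wrist_torque': array([-0.07395652,  0.02669069, -0.03966309]), 'grip_force': 0.0, 'width': 0.08552240500739718}
top [[-0.004, -1.0, 0.022], [-0.995, 0.002, -0.098], [0.098, -0.022, -0.995]] [0.01232501 0.51498917 1.06831842] 416.30733550155924 255.969411542361 194.4804042871852
rack 0.61 [ 0.486  0.256 -0.002] [164. 207.]
rack 0.48 [0.5   0.043 0.001] [244. 201.]
rack_deck 0.71 [0.404 0.303 0.051] [141. 237.]
rack_deck 0.62 [0.489 0.256 0.036] [161. 204.]
tray 0.76 [0.502 0.039 0.001] [245. 200.]
tray_ridge 0.7 [0.501 0.04
[... 1184 characters left out ...]
.74 [0.474 0.162 0.051] [258. 235.]
tray_ridge 0.73 [0.499 0.039 0.034] [256. 202.]
tray_ridge 0.58 [0.714 0.063 0.005] [162. 209.]
tray_ridge 0.52 [0.519 0.305 0.045] [221. 289.]
case 0.93 [ 0.492 -0.212  0.   ] [274. 154.]
foam 0.96 [ 0.488 -0.242  0.021] [277. 142.]
foam 0.48 [0.487 0.256 0.039] [243. 274.]
lid_handle 0.56 [ 0.426 -0.378  0.289] [311.  27.]
orange0_mid 0.98 [0.567 0.21  0.05 ] [207. 247.]
orange1_mid 0.97 [0.702 0.224 0.043] [139. 247.]
orange1_mid 0.56 [0.47  0.161 0.053] [260. 235.]
orange1_mid 0.41 [0.715 0.062 0.005] [162. 208.]
gold0_mid 0.62 [0.442 0.045 0.042] [281. 204.]
ebony_mid 0.83 [0.563 0.035 0.041] [228. 196.]
black0_mid 0.67 [0.427 0.256 0.052] [275. 273.]
```

View pics/top0.png

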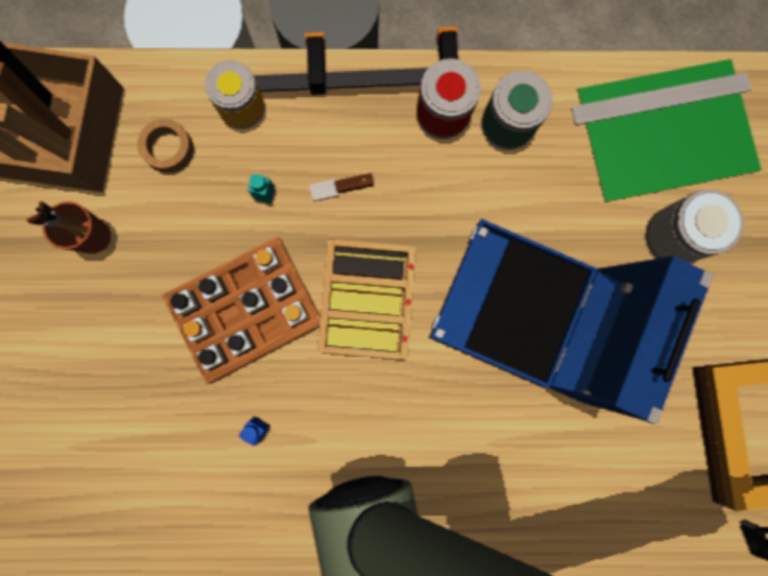

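View pics/side0.png

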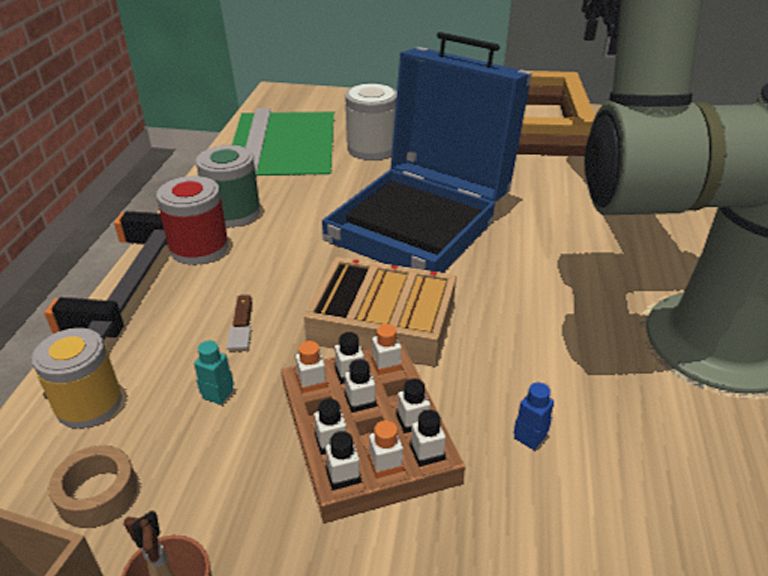

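The top view (native pixels) shows three orange caps at (176,172), (129,218) and (196,209), with six black caps among them. The gold samples are at (244,199) and (242,223), and the ebony one is at (246,175). Red dots mark the right-hand end. The case is open, with its channel on the left and the lid on the right. The knife is at (227,123). The look-alikes for an orange bottle are the teal bottle at (173,125) and the blue one at (170,288), plus the black caps. I choose only the orange caps in the rack.

Run:
```python
from h import *
c=imaging.camera("top");save(c,"rackcrop.png",(100,140,300,270),3.5)
P=cloud(c);H=cv2.cvtColor(c["pixels"],cv2.COLOR_RGB2HSV).astype(int);z=P[...,2]
reg=(P[...,0]>.33)&(P[...,0]<.66)&(P[...,1]>.1)&(P[...,1]<.4)
m=(reg&(z>.084)&(z<.105)).astype(np.uint8)
n,lab=cv2.connectedComponents(m);caps=[]
for i in range(1,n):
    k=lab==i
    if k.sum()<12: continue
    ctr=P[k];v=[*(ctr[:,:2].max(0)+ctr[:,:2].min(0))]; hs=np.median(H[k],0)
    caps.append([v[0]/2,v[1]/2,hs[1]>100 and hs[2]>120]);print("cap",k.sum(),np.round(caps[-1],4),np.median(ctr[:,2]).round(3),hs)
def rect(k,l):
    r=cv2.minAreaRect((P[k][:,:2]*1000).astype(np.float32));print(l,k.sum(),r)
big=lambda k:(lambda r:r[1]==1+np.argmax(r[2][1:,4]))(cv2.connectedComponentsWithStats(k.astype(np.uint8)))
tr=(P[...,0]>.36)&(P[...,0]<.66)&(P[...,1]>-.07)&(P[...,1]<.16)
rect(big(tr&(abs(z-.053)<.006)),"tray")
print("tray z",np.median(z[tr&(z>.04)]))
rk=reg&(abs(z-.034)<.006);rect(big(rk),"rack")
cs=(P[...,0]>.3)&(P[...,0]<.75)&(P[...,1]>-.45)&(P[...,1]<-.05)
dark=cs&(abs(z-.022)<.008)&(H[...,2]<60);rect(big(dark),"foam")
blue=cs&(abs(H[...,0]-112)<15)&(H[...,1]>120)
rect(big(blue&(z>.03)&(z<.055)),"rim"); 
hd=cs&(z>.22);print("lid top pts",hd.sum(),P[hd][:,:].min(0),P[hd].max(0))
kn=(P[...,0]>.66)&(P[...,0]<.78)&(P[...,1]>0)&(P[...,1]<.14)
wood=kn&(z>.008)&(z<.03);rect(big(wood),"knife handle")
rect(big(kn&((z>.008)|(H[...,1]<50))),"knife all")
# grid fit
C=np.array(caps)[:,:2]
best=None
for a in np.radians(np.arange(-45,45,.25)):
    R=np.array([[np.cos(a),-np.sin(a)],[np.sin(a),np.cos(a)]]);q=C@R
    for ax in(0,1): pass
    e=0;o=[]
    for ax in(0,1):
        ph=np.angle(np.exp(2j*np.pi*q[:,ax]/.052).mean())*.052/2/np.pi;o.append(ph)
        d=(q[:,ax]-ph+.026)%.052-.026;e+=(d**2).mean()
    if best is None or e<best[0]: best=(e,np.degrees(a),o)
print(best[0]**.5,best[1:])
a=np.radians(best[1]);R=np.array([[np.cos(a),-np.sin(a)],[np.sin(a),np.cos(a)]])
for q in caps:
    ij=np.round((np.array(q[:2])@R-best[2])/.052);print(q[2],ij,(R@(ij*.052+best[2])).round(4))
```

```text
cap 94 [0.567  0.2122 1.    ] 0.094 [ 18. 191. 203.]
cap 94 [0.5199 0.3044 0.    ] 0.094 [12.  25.  39.5]
cap 87 [0.5208 0.1868 0.    ] 0.094 [15. 23. 46.]
cap 98 [0.4953 0.3493 0.    ] 0.094 [12. 21. 37.]
cap 95 [0.4975 0.2349 0.    ] 0.094 [14. 23. 44.]
cap 93 [0.4753 0.1641 1.    ] 0.094 [ 19. 185. 204.]
cap 94 [0.4502 0.3264 1.    ] 0.094 [ 17. 199. 201.]
cap 95 [0.4269 0.2562 0.    ] 0.093 [15. 23. 43.]
cap 94 [0.4041 0.3029 0.    ] 0.094 [13.5 21.  40. ]
tray 4146 ((501.54669189453125, 42.31118392944336), (151.80575561523438, 194.178466796875), 84.99617767333984)
tray z 0.05349466309393565
rack 3228 ((485.52032470703125, 258.0129699707031), (172.7897491455078, 224.877685546875), 27.549625396728516)
foam 4624 ((496.1680908203125, -216.69580078125), (204.05601501464844, 212.3779754638672), 66.48523712158203)
rim 2799 ((482.18524169921875, -242.39971923828125), (284.7221374511719, 224.94680786132812), 66.31287384033203)
lid top pts 3455 [ 0.31078628 -0.44552235  0.22111686] [ 0.54435235 -0.29211091  0.29869759]
knife handle 340 ((710.0657348632812, 87.10701751708984), (30.703657150268555, 113.92520141601562), 13.738590240478516)
knife all 383 ((710.0657348632812, 87.10701751708984), (30.703657150268555, 113.92520141601562), 13.738590240478516)
0.0007580391093915611 (np.float64(27.25), [np.float64(-0.022729206152507838), np.float64(-0.019690747073075963)])
True [12. -1.] [0.5674 0.2116]
False [12.  1.] [0.5197 0.304 ]
False [11. -1.] [0.5211 0.1878]
False [12.  2.] [0.4959 0.3503]
False [11.  0.] [0.4973 0.234 ]
True [10. -1.] [0.4749 0.164 ]
True [11.  2.] [0.4497 0.3264]
False [10.  1.] [0.4273 0.2564]
False [10.  2.] [0.4035 0.3026]
```

View pics/rackcrop.png

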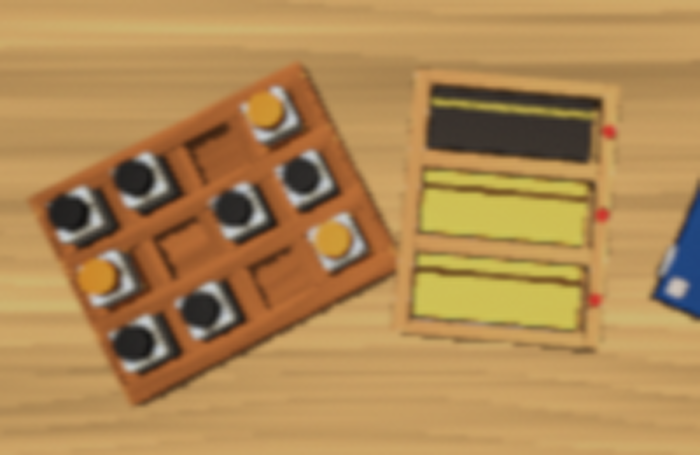

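The crop confirms the choice: orange caps sit at crop (267,110), (97,277) and (333,240), and each has an empty hole or the outside of the rack on two sides along the rack's long axis. The gold samples are in the two lower pockets and the ebony one is in the upper pocket. Next I refine the case origin and plan the first moves, going round the lid.

```bash
cat >> h.py <<'E'
def ax(deg,y=0):
    a=np.radians(deg);x=np.array([np.cos(a),np.sin(a)]);return x,np.array([-x[1],x[0]])
def case(x,y):
    u,v=ax(CA);return CO+u*x+v*y
def tray(x,y):
    u,v=ax(265.);return np.array([.5015,.0423])+u*x+v*y
CA=246.4;CO=np.array([.495,-.213])
def rows(frm,*tg):
    """frm=(x,y,z,yaw) now; prints call rows for targets relative to frm"""
    x,y,z,yaw=frm;a=np.radians(yaw)
    for t in tg:
        d=np.array(t[:2])-[x,y];tx=[np.cos(a),np.sin(a)];ty=[np.sin(a),-np.cos(a)]
        print("%.3f %.3f %.3f %.3f"%(d@tx/.3,d@ty/.3,(z-t[2])/.3,-((t[3]-yaw+180)%360-180)/180),"| dist %.0fmm turn %.0f"%(1000*np.linalg.norm([*d,t[2]-z]),((t[3]-yaw+180)%360-180)))
def now():
    s=arm.sense();q=s["tcp_rot"];m=Ro.from_quat(q).as_matrix();print("q6 %.2f t %.1f F %s w %.4f g %.1f pos %s"%(s["q"][5],s["t"],s["force"].round(1),s["width"],s["grip_force"],s["tool_pos"].round(4)))
    return [*s["tool_pos"],np.degrees(np.arctan2(m[1,0],m[0,0]))]
E
python3 - <<'E'
from h import *
c=imaging.camera("top");P=cloud(c);H=cv2.cvtColor(c["pixels"],cv2.COLOR_RGB2HSV).astype(int);z=P[...,2]
u,v=ax(CA);d=P[...,:2]-CO;X=d@u;Y=d@v
rim=(abs(z-.042)<.005)&(abs(X)<.14)&(abs(Y)<.14)&(H[...,1]>120)&(abs(H[...,0]-112)<15)
k=rim&(X<-.09)&(abs(Y)<.09);print("front wall X",np.percentile(X[k],[2,50,98]))
k=rim&(abs(X)<.08);print("Y ext",np.percentile(Y[k],[1,99]))
k=rim&(abs(X)<.08)&(Y>0);print(np.polyfit(X[k],Y[k],1)); k=rim&(abs(X)<.08)&(Y<0);print(np.polyfit(X[k],Y[k],1))
n=now();print(n)
rows(n,(.21,-.22,.26,50),)
rows((.21,-.22,.26,50),(*tray(.046,0),.15,85))
print(tray(.046,0),tray(.046,-.062))
E
```

```text
front wall X [-0.10915584 -0.10657906 -0.10438288]
Y ext [-0.11229803  0.11143156]
[-0.00303461  0.10895451]
[-0.00135632 -0.10937112]
q6 1.44 t 1.5 F [-0.2  0.4 -0.1] w 0.0853 g 0.0 pos [ 0.1859 -0.5176  0.2048]
[np.float64(0.18592245959489756), np.float64(-0.5176306137505379), np.float64(0.2047731343824457), np.float64(19.752654718759363)]
0.411 -0.907 -0.184 -0.168 | dist 304mm turn 30
1.169 0.270 0.367 -0.194 | dist 376mm turn 35
[ 0.49749084 -0.00352496] [0.43572676 0.0018787 ]
```

```bash
R='0.41 -0.91 -0.18 -0.17'; python3 -m creep '0.06 -0.15 -0.18 -0.03; 0.41 -0.91 -0.18 -0.17; 0.41 -0.91 -0.18 -0.17; 0.41 -0.91 -0.18 -0.17; 0.41 -0.91 -0.18 -0.17; 0.41 -0.91 -0.18 -0.17; 0.41 -0.91 -0.18 -0.17' -1 40
python3 - <<'E'
from h import *
n=now();print(n)
rows(n,(.36,-.11,.2,68),(*tray(.046,0),.15,85))
E
```

```text
t: 2.38
tool_pos: [0.2098, -0.2195, 0.2592]
tcp_rot: [0.905, 0.426, -0.0, 0.001]
force: [0.5, 0.8, 0.4]
width: 0.0001
grip_force: 0.0
q6 1.21 t 2.4 F [0.5 0.8 0.4] w 0.0001 g 0.0 pos [ 0.2098 -0.2195  0.2592]
[np.float64(0.20978133136785734), np.float64(-0.21949273092874635), np.float64(0.2592388881368108), np.float64(50.42254257260425)]
0.600 0.153 0.197 -0.098 | dist 195mm turn 18
1.166 0.281 0.364 -0.192 | dist 376mm turn 35
```

```bash
python3 -m creep '0.60 0.15 0.2 -0.1; 1.0 0.25 0.3 -0.19; 1.0 0.25 0.3 -0.19; 1.0 0.25 0.3 -0.19; 1.0 0.25 0.3 -0.19; 1.0 0.25 0.3 -0.19; 1.0 0.25 0.3 -0.19'
python3 - <<'E'
from h import *
n=now();print(n)
rows(n,(*tray(.046,0),.07,85),(*tray(.046,0),.037,85))
E
```

```text
t: 3.25
tool_pos: [0.4588, -0.0366, 0.1679]
tcp_rot: [0.74, 0.673, -0.001, -0.001]
force: [0.4, -0.5, -0.2]
width: -0.0003
grip_force: 0.0
q6 1.43 t 3.2 F [ 0.4 -0.5 -0.2] w -0.0003 g 0.0 pos [ 0.4588 -0.0366  0.1679]
[np.float64(0.45879925397822996), np.float64(-0.03662512680617696), np.float64(0.16785130417887645), np.float64(84.55069272516415)]
0.122 0.118 0.326 -0.002 | dist 110mm turn 0
0.122 0.118 0.436 -0.002 | dist 140mm turn 0
```

```bash
python3 -m creep '0.12 0.12 0.15 0; 0.12 0.12 0.30 0; 0.12 0.12 0.36 0; 0.12 0.12 0.39 0; 0.12 0.12 0.41 0; 0.12 0.12 0.43 0; 0.12 0.12 0.445 0; 0.12 0.12 0.445 0'
python3 - <<'E'
from h import *
n=now();print(n)
rows(n,(*tray(.046,0),.075,85),(*tray(.046,-.062),.075,85),(*tray(.046,-.062),.035,85))
E
```

```text
t: 4.25
tool_pos: [0.4978, -0.0036, 0.0353]
tcp_rot: [0.74, 0.673, 0.0, 0.0]
force: [0.1, -0.3, -0.5]
width: -0.0003
grip_force: 0.0
q6 1.51 t 4.2 F [ 0.1 -0.3 -0.5] w -0.0003 g 0.0 pos [ 0.4978 -0.0036  0.0353]
[np.float64(0.497770540855511), np.float64(-0.0035610020609145895), np.float64(0.03530909828223607), np.float64(84.55747622167594)]
0.000 -0.001 -0.132 -0.002 | dist 40mm turn 0
-0.002 -0.208 -0.132 -0.002 | dist 74mm turn 0
-0.002 -0.208 0.001 -0.002 | dist 62mm turn 0
```

```bash
python3 -m creep '0 0 -0.13 0; 0 -0.21 -0.13 0; 0 -0.21 -0.13 0; 0 -0.21 -0.06 0; 0 -0.21 -0.03 0; 0 -0.21 -0.015 0; 0 -0.21 0 0; 0 -0.21 0 0'
python3 -m creep '0 0 -0.15 0; -0.2 0 -0.3 0; -0.5 0 -0.4 0; -0.5 0 -0.4 0; -0.5 0 -0.4 0' 1
python3 - <<'E'
from h import *
now()
c=imaging.camera("top");save(c,"t1.png",(140,90,300,270),3.3)
E
```

```text
t: 5.25
tool_pos: [0.4351, 0.0024, 0.0351]
tcp_rot: [0.74, 0.673, -0.0, -0.0]
force: [-0.2, 0.4, 0.6]
width: 0.0003
grip_force: 0.0
t: 5.88
tool_pos: [0.4221, -0.15, 0.157]
tcp_rot: [0.741, 0.671, 0.001, 0.002]
force: [-0.1, -0.4, -0.7]
width: 0.0855
grip_force: 0.0
q6 1.16 t 5.9 F [-0.1 -0.4 -0.7] w 0.0855 g 0.0 pos [ 0.4221 -0.15    0.157 ]
```

View pics/t1.png

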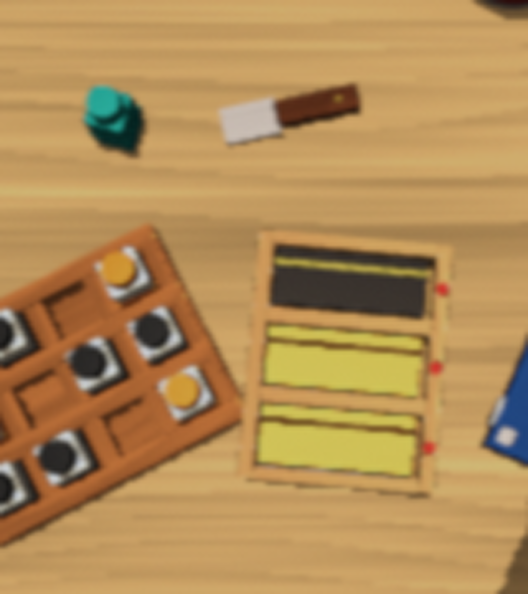

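The gold samples at crop (342,360) and (337,440) look unchanged. I'll check their height profiles.

Run:
```python
from h import *
c=imaging.camera("top");P=cloud(c);u,v=ax(265.);d=P[...,:2]-[.5015,.0423];X=d@u;Y=d@v
for y0 in(0,-.062,.062):
    print(y0,[(x,round(float(np.median(P[...,2][(abs(X-x/1000)<.006)&(abs(Y-y0)<.015)])),3)) for x in(-68,-55,-40,-20,0,20,40,52,68)])
```

```text
0 [(-68, 0.053), (-55, 0.053), (-40, 0.053), (-20, 0.053), (0, 0.053), (20, 0.053), (40, 0.053), (52, 0.053), (68, 0.052)]
-0.062 [(-68, 0.052), (-55, 0.053), (-40, 0.053), (-20, 0.053), (0, 0.053), (20, 0.053), (40, 0.053), (52, 0.053), (68, 0.052)]
0.062 [(-68, 0.053), (-55, 0.053), (-40, 0.053), (-20, 0.053), (0, 0.053), (20, 0.053), (40, 0.053), (52, 0.053), (68, 0.052)]
```

Run:
```python
from h import *
n=now();print(n)
rows(n,(*tray(.046,-.062),.075,85),(*tray(.046,-.062),.033,85))
```

```text
q6 1.16 t 6.0 F [-0.3 -0.8 -0.5] w 0.0855 g 0.0 pos [ 0.4207 -0.1469  0.1553]
[np.float64(0.4206862777043492), np.float64(-0.14689799476361012), np.float64(0.1553316727421483), np.float64(84.49403871217778)]
0.498 0.002 0.268 -0.003 | dist 170mm turn 1
0.498 0.002 0.408 -0.003 | dist 193mm turn 1
```

```bash
python3 -m creep '0.25 0 0.15 0; 0.5 0 0.27 0; 0.5 0 0.30 0; 0.5 0 0.33 0; 0.5 0 0.355 0; 0.5 0 0.38 0; 0.5 0 0.41 0; 0.5 0 0.41 0' -1
python3 - <<'E'
from h import *
n=now();print(n)
c=imaging.camera("side");save(c,"s1.png",(190,150,330,260),5)
E
```

```text
t: 6.98
tool_pos: [0.4347, 0.0018, 0.0318]
tcp_rot: [0.74, 0.672, -0.0, -0.0]
force: [-1.0, 0.3, -1.1]
width: 0.0003
grip_force: 0.0
q6 1.50 t 7.0 F [-1.   0.3 -1.1] w 0.0003 g 0.0 pos [0.4347 0.0018 0.0318]
[np.float64(0.4346775796644199), np.float64(0.0018419512986220152), np.float64(0.03182986211834673), np.float64(84.47514850756585)]
```

View pics/s1.png

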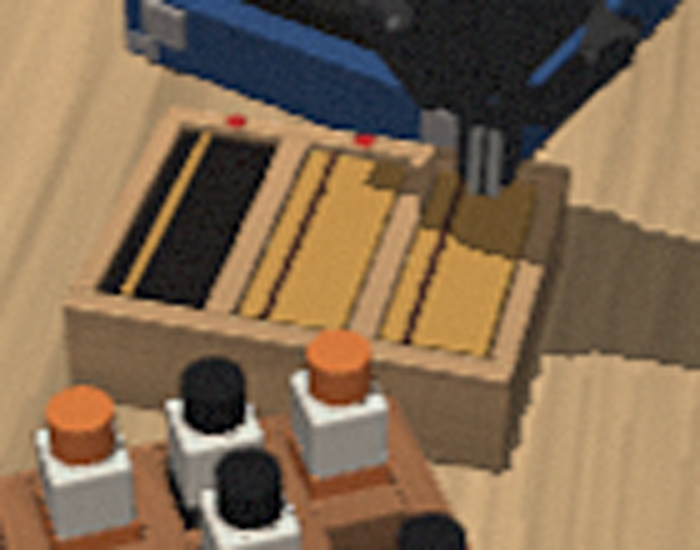

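The side crop shows the fingers at (485,160) over the +x end of the front gold sample. The sample still looks flush, so I'll compare the projected TCP and the heights.

Run:
```python
from h import *
c=imaging.camera("side");P=cloud(c)
f=lambda X:((np.array(pix(c,X))-[190,150])*5).round()
for z in(.032,.053):
    for x in(.035,.046,.057): print(z,x,f([*tray(x,-.062),z]))
u,v=ax(265.);d=P[...,:2]-[.5015,.0423];X=d@u;Y=d@v
for y0 in(0,-.062,.062):
    print(y0,[(x,round(float(np.median(P[...,2][(abs(X-x/1000)<.006)&(abs(Y-y0)<.015)&(P[...,2]<.1)])),3)) for x in(-68,-55,-40,-20,0,20,40,52,68)])
import re
for (px,py) in((485,150),(485,175),(485,185),(485,195),(460,185),(485,215)):
    i,j=int(190+px/5),int(150+py/5);print(px,py,P[j,i].round(3),X[j,i].round(3),Y[j,i].round(3))
print(arm.sense()["q"])
```

```text
0.032 0.035 [474. 242.]
0.032 0.046 [479. 228.]
0.032 0.057 [484. 213.]
0.053 0.035 [476. 206.]
0.053 0.046 [481. 191.]
0.053 0.057 [486. 177.]
0 [(-68, 0.05), (-55, 0.052), (-40, 0.053), (-20, 0.053), (0, 0.053), (20, 0.053), (40, 0.053), (52, 0.053), (68, 0.052)]
-0.062 [(-68, 0.046), (-55, 0.053), (-40, 0.053), (-20, 0.053), (0, 0.053), (20, 0.053), (40, 0.075), (52, 0.054), (68, 0.052)]
0.062 [(-68, 0.042), (-55, 0.053), (-40, 0.053), (-20, 0.053), (0, 0.053), (20, 0.053), (40, 0.053), (52, 0.053), (68, 0.053)]
485 150 [0.434 0.013 0.085] 0.035 -0.065
485 175 [0.433 0.012 0.07 ] 0.036 -0.065
485 185 [0.433 0.014 0.066] 0.034 -0.066
485 195 [0.434 0.003 0.052] 0.045 -0.064
460 185 [ 0.446 -0.005  0.05 ] 0.052 -0.051
485 215 [0.432 0.017 0.052] 0.031 -0.067
[-1.65335421e-01  3.31932919e-01 -7.08997719e-01  5.29810798e-01
  3.11030270e-05  1.50140588e+00]
```

The fingertips end about 63 mm high in the depth data while the TCP reads 32 mm, so they have not reached the sample. I'll creep down and watch the force.

```bash
python3 -m creep '0 0 0.02 0; 0 0 0.02 0'; python3 -m creep '0 0 0.015 0; 0 0 0.015 0'
python3 - <<'E'
from h import *
n=now();print(n)
c=imaging.camera("side");P=cloud(c);save(c,"s2.png",(200,110,330,240),4.5)
u,v=ax(265.);d=P[...,:2]-[.5015,.0423];X=d@u;Y=d@v
k=(abs(Y+.062)<.012)&(X>.03)&(X<.07)&(P[...,2]>.02)&(P[...,2]<.15);
print(np.c_[X[k],Y[k],P[k][:,2]][::6].round(3).tolist())
E
```

```text
t: 7.32
tool_pos: [0.4349, 0.0024, 0.026]
tcp_rot: [0.74, 0.673, -0.0, -0.0]
force: [-0.4, 0.6, -0.1]
width: -0.0003
grip_force: 0.0
t: 7.58
tool_pos: [0.4348, 0.0025, 0.0215]
tcp_rot: [0.74, 0.673, -0.0, -0.0]
force: [-1.0, -0.4, -0.4]
width: -0.0001
grip_force: 0.0
q6 1.50 t 7.6 F [-1.  -0.4 -0.4] w -0.0001 g 0.0 pos [0.4348 0.0025 0.0215]
[np.float64(0.43478905271940144), np.float64(0.0024919316429872426), np.float64(0.02146310348871805), np.float64(84.55953959448868)]
[[0.034, -0.056, 0.15], [0.034, -0.064, 0.149], [0.037, -0.062, 0.144], [0.034, -0.06, 0.143], [0.035, -0.06, 0.14], [0.035, -0.06, 0.137], [0.033, -0.061, 0.136], [0.038, -0.06, 0.13], [0.036, -0.058, 0.129], [0.032, -0.057, 0.128], [0.035, -0.059, 0.124], [0.032, -0.057, 0.123], [0.037, -0.058, 0.117], [0.031, -0.058, 0.119], [0.053, -0.058, 0.101], [0.036, -0.05, 0.106], [0.055, -0.06, 0.095], [0.048, -0.059, 0.096], [0.035, -0.053, 0.101], [0.032, -0.069, 0.106], [0.034, -0.058, 0.101], [0.03, -0.071, 0.106], [0.033, -0.06, 0.099], [0.031, -0.074, 0.103], [0.039, -0.061, 0.092], [0.033, -0.051, 0.092], [0.032, -0.065, 0.095], [0.032, -0.054, 0.091], [0.034, -0.067, 0.091], [0.037, -0.058, 0.085], [0.032, -0.072, 0.091], [0.037, -0.06, 0.083], [0.04, -0.073, 0.082], [0.033, -0.063, 0.083], [0.039, -0.051, 0.074], [0.034, -0.065, 0.08], [0.037, -0.054, 0.073], [0.035, -0.067, 0.077], [0.035, -0.056, 0.072], [0.04, -0.069, 0.071], [0.033, -0.059, 0.071], [0.039, -0.072, 0.07], [0.035, -0.061, 0.068], [0.035, -0.052, 0.063], [0.033, -0.066, 0.067], [0.038, -0.054, 0.058], [0.033, -0.068, 0.064], [0.034, -0.059, 0.06], [0.037, -0.072, 0.059], [0.035, -0.066, 0.057], [0.033, -0.06, 0.055], [0.066, -0.068, 0.032], [0.035, -0.064, 0.051], [0.065, -0.073, 0.03], [0.068, -0.061, 0.023], [0.048, -0.05, 0.033], [0.058, -0.063, 0.027], [0.037, -0.05, 0.038], [0.048, -0.062, 0.032], [0.032, -0.056, 0.04], [0.041, -0.068, 0.036], [0.035, -0.074, 0.038]]
```

View pics/s2.png

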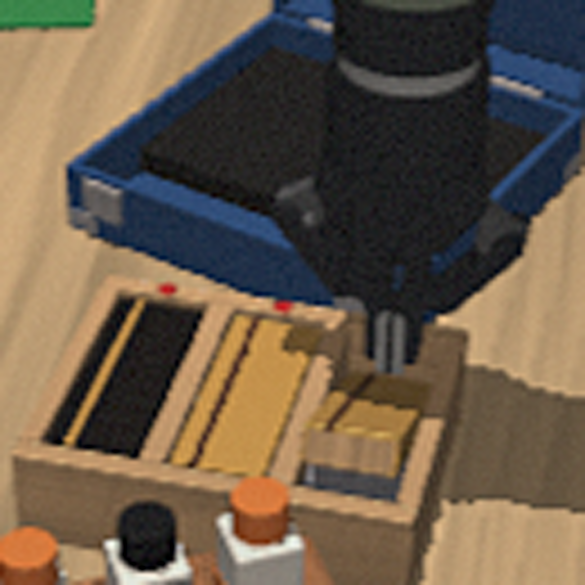

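The front sample is now tipped: its -x end stands proud at crop (355,430). The real fingertips are therefore well above the reported TCP. I'll raise the arm clear and measure that offset.

```bash
python3 -m creep '0 0 -0.15 0; 0 0 -0.3 0; 0 0.1 -0.3 0; 0 0.2 -0.3 0; 0 0.2 -0.3 0'
cat >> h.py <<'E'
def tip(c):
    s=arm.sense();p=s["tool_pos"];P=cloud(c);m=Ro.from_quat(s["tcp_rot"]).as_matrix()
    L=(P-p)@m   # tool coords
    k=(abs(L[...,0])<.016)&(abs(L[...,1])<.065)&(L[...,2]>-.1)&(P[...,2]>.075)
    q=L[k];print("n",k.sum(),"tool z max pct",np.percentile(q[:,2],[90,97,99,100]).round(4),"x",np.percentile(q[:,0],[2,98]).round(3))
    b=q[q[:,2]>q[:,2].max()-.012];print("tip y",np.sort(b[:,1])[::max(1,len(b)//8)].round(3))
E
python3 - <<'E'
from h import *
n=now();print(n)
for s in("side","top"): tip(imaging.camera(s))
E
python3 -m creep '0 0 0 0; 0 0 0 0;0 0 0 0;0 0 0 0' 0.5
python3 - <<'E'
from h import *
n=now()
for s in("side","top"): tip(imaging.camera(s))
n=now();print(n);rows(n,(*tray(.046,0),.04,85),(*tray(.046,0),.02,85))
E
```

```text
t: 8.25
tool_pos: [0.497, -0.0036, 0.1121]
tcp_rot: [0.74, 0.673, 0.001, 0.001]
force: [-0.5, 0.2, -0.1]
width: 0.0
grip_force: 0.0
q6 1.51 t 8.2 F [-0.5  0.2 -0.1] w 0.0000 g 0.0 pos [ 0.497  -0.0036  0.1121]
[np.float64(0.497037258848957), np.float64(-0.0036175209113009535), np.float64(0.11211897781462311), np.float64(84.55472240550975)]
n 642 tool z max pct [-0.0436 -0.0352 -0.0318 -0.0288] x [-0.01   0.015]
tip y [-0.011 -0.008 -0.004 -0.003  0.001  0.004  0.006  0.011  0.014]
t: 8.85
tool_pos: [0.4947, -0.0033, 0.1119]
tcp_rot: [0.74, 0.673, 0.0, 0.0]
force: [-0.4, -0.5, 0.2]
width: 0.0639
grip_force: 0.0
q6 1.51 t 8.8 F [-0.4 -0.5  0.2] w 0.0639 g 0.0 pos [ 0.4947 -0.0033  0.1119]
n 582 tool z max pct [-0.0467 -0.0398 -0.0363 -0.0331] x [-0.01   0.015]
tip y [-0.043 -0.039 -0.036 -0.033  0.033  0.033  0.035  0.037  0.043]Traceback (most recent call last):
  File "<stdin>", line 3, in <module>
  File "h.py", line 35, in tip
    q=L[k];print("n",k.sum(),"tool z max pct",np.percentile(q[:,2],[90,97,99,100]).round(4),"x",np.percentile(q[:,0],[2,98]).round(3))
                      
[... 320 characters left out ...]
       method=method)
    r = func(a, **kwargs)
    result = _quantile(arr,
                       quantiles=q,
    ...<2 lines>...
                       out=out,
                       weights=wgt)
    slices_having_nans = np.isnan(arr[-1, ...])
                                  ~~~^^^^^^^^^
IndexError: index -1 is out of bounds for axis 0 with size 0
Traceback (most recent call last):
  File "h.py", line 35, in tip
    q=L[k];print("n",k.sum(),"tool z max pct",np.percentile(q[:,2],[90,97,99,100]).round(4),"x",np.percentile(q[:,0],[2,98]).round(3))
                                              ~~~~~~~~~~~~~^^^^^^^^^^^^^^^^^^^^^^^
IndexError: index -1 is out of bounds for axis 0 with size 0
```

```bash
python3 -m creep '-0.08 0.005 0 0; -0.08 0.005 0.12 0; -0.08 0.005 0.22 0; -0.08 0.005 0.25 0; -0.08 0.005 0.25 0' -1 | egrep 'pos|force:'
python3 -m creep '0 0 0.01 0; 0 0 0.01 0' | egrep 'pos|force:'
python3 -m creep '0 0 0.01 0; 0 0 0.01 0' | egrep 'pos|force:'
python3 -m creep '0 0 0.01 0; 0 0 0.01 0' | egrep 'pos|force:'
python3 -m creep '0 0 0.01 0; 0 0 0.01 0' | egrep 'pos|force:'
```

```text
tool_pos: [0.4938, -0.0272, 0.0367]
force: [0.5, 0.7, 0.7]
grip_force: 0.0
tool_pos: [0.4947, -0.0274, 0.0345]
force: [-0.3, -0.2, 1.3]
grip_force: 0.0
tool_pos: [0.494, -0.0272, 0.0308]
force: [-0.4, 0.1, -0.7]
grip_force: 0.0
tool_pos: [0.4938, -0.0273, 0.0275]
force: [0.0, 0.1, 1.0]
grip_force: 0.0
tool_pos: [0.4943, -0.0273, 0.0264]
force: [-5.2, 0.9, 17.8]
grip_force: 9.3
```

```bash
python3 -m creep '0 0 -0.06 0; 0.08 0 -0.06 0; 0.08 0 -0.03 0; 0.08 0 0 0; 0.08 0 0.02 0; 0.08 0 0.04 0; 0.08 0 0.04 0; 0.08 0 -0.05 0'
python3 -m creep '0 0 -0.2 0; -0.2 0 -0.35 0; -0.6 0 -0.35 0; -0.6 0 -0.35 0; -0.6 0 -0.35 0; -0.6 0 -0.35 0' 0.5
python3 - <<'E'
from h import *
n=now();print(n)
c=imaging.camera("top");P=cloud(c);u,v=ax(265.);d=P[...,:2]-[.5015,.0423];X=d@u;Y=d@v
for y0 in(0,-.062,.062):
    print(y0,[(x,round(float(np.median(P[...,2][(abs(X-x/1000)<.006)&(abs(Y-y0)<.015)])),3)) for x in(-68,-55,-50,-40,-20,0,20,40,52,68)])
E
```

```text
t: 11.58
tool_pos: [0.4945, -0.0033, 0.0385]
tcp_rot: [0.74, 0.673, -0.001, -0.002]
force: [-0.1, 0.5, 0.1]
width: 0.0
grip_force: 0.0
t: 12.32
tool_pos: [0.4789, -0.1826, 0.1447]
tcp_rot: [0.74, 0.672, 0.0, -0.0]
force: [0.3, 0.6, 0.3]
width: 0.0641
grip_force: 0.0
q6 1.16 t 12.3 F [0.3 0.6 0.3] w 0.0641 g 0.0 pos [ 0.4789 -0.1826  0.1447]
[np.float64(0.4789235232713829), np.float64(-0.1826465970586118), np.float64(0.14470345722627595), np.float64(84.48398733732436)]
0 [(-68, 0.052), (-55, 0.036), (-50, 0.07), (-40, 0.075), (-20, 0.065), (0, 0.056), (20, 0.045), (40, 0.036), (52, 0.03), (68, 0.053)]
-0.062 [(-68, 0.052), (-55, 0.036), (-50, 0.069), (-40, 0.074), (-20, 0.065), (0, 0.055), (20, 0.046), (40, 0.036), (52, 0.03), (68, 0.053)]
0.062 [(-68, 0.052), (-55, 0.053), (-50, 0.054), (-40, 0.053), (-20, 0.053), (0, 0.053), (20, 0.053), (40, 0.054), (52, 0.052), (68, 0.052)]
```

Both gold samples are tipped, but with both up there is no room for a finger between them. I'll press the middle one back flush at its -x end, take the front one, then tip the middle one again.

Run:
```python
from h import *
n=now()
n=(.4765,-.1826,.1445,84.5)
n=now()
rows(n,(*tray(-.042,0),.1,84.5),(*tray(-.042,0),.027,84.5))
```

```text
q6 1.16 t 12.4 F [-0.1  0.5 -0.5] w 0.0637 g 0.0 pos [ 0.4789 -0.1817  0.1446]
q6 1.16 t 12.4 F [-0.1  0.5 -0.5] w 0.0637 g 0.0 pos [ 0.4789 -0.1817  0.1446]
0.891 0.003 0.149 0.000 | dist 271mm turn -0
0.891 0.003 0.392 0.000 | dist 292mm turn -0
```

```bash
python3 -m creep '0.89 0 0.15 0; 0.89 0 0.15 0; 0.89 0 0.15 0; 0.89 0 0.15 0; 0.89 0 0.15 0; 0.89 0 0.15 0' -1 | egrep 'pos|force:'
python3 -m creep '0 0 0.06 0; 0 0 0.12 0; 0 0 0.16 0; 0 0 0.20 0; 0 0 0.23 0; 0 0 0.24 0; 0 0 0.24 0' | egrep 'pos|force:'
python3 -m creep '0 0 -0.2 0; 0 0 -0.25 0; 0 0 -0.25 0; 0 0 -0.25 0' 0.5 | egrep 'pos|force:'
python3 - <<'E'
from h import *
n=now()
c=imaging.camera("side");P=cloud(c);u,v=ax(265.);d=P[...,:2]-[.5015,.0423];X=d@u;Y=d@v
for y0 in(0,-.062):
    print(y0,[(x,round(float(np.median(P[...,2][(abs(X-x/1000)<.006)&(abs(Y-y0)<.015)])),3)) for x in(-55,-50,-40,-20,0,20,40,52,68)])
rows(n,(*tray(-.035,-.062),.085,84.5),(*tray(-.035,-.062),.0285,84.5))
E
```

```text
tool_pos: [0.5033, 0.0864, 0.0993]
force: [0.1, -0.7, 0.7]
grip_force: 0.0
tool_pos: [0.5043, 0.0829, 0.0275]
force: [-0.1, 0.0, 0.3]
grip_force: 0.0
tool_pos: [0.5036, 0.0831, 0.1017]
force: [-1.2, -0.4, -0.3]
grip_force: 0.0
q6 1.68 t 14.5 F [-1.2 -0.4 -0.3] w 0.0637 g 0.0 pos [0.5036 0.0831 0.1017]
0 [(-55, 0.217), (-50, 0.211), (-40, 0.061), (-20, 0.058), (0, 0.053), (20, 0.049), (40, 0.046), (52, 0.043), (68, 0.047)]
-0.062 [(-55, 0.22), (-50, 0.209), (-40, 0.212), (-20, 0.065), (0, 0.057), (20, 0.047), (40, 0.036), (52, 0.029), (68, 0.041)]
-0.021 -0.202 0.056 0.000 | dist 63mm turn -0
-0.021 -0.202 0.244 0.000 | dist 95mm turn -0
```

```bash
python3 -m creep '-0.02 -0.20 0.05 0; -0.02 -0.20 0.05 0; -0.02 -0.20 0.12 0; -0.02 -0.20 0.18 0; -0.02 -0.20 0.22 0; -0.02 -0.20 0.242 0; -0.02 -0.20 0.242 0' | egrep 'pos|force:'
python3 -m creep '0 0 0 0; 0 0 0 0; 0 0 0 0; 0 0 0 0; 0 0 0 0' -1 50 | egrep 'pos|force:|width'
python3 -m creep '0 0 -0.05 0; 0 0 -0.15 0; 0 0 -0.25 0; 0 0 -0.3 0; 0 0 -0.3 0' | egrep 'pos|force:|width'
python3 - <<'E'
from h import *
n=now();print(n)
c=imaging.camera("side");save(c,"s3.png",(180,80,340,240),3.6)
L=np.array([-.013,-.062])
rows(n,(.42,-.1,.15,70),(*case(-.006,-.060),.14,66.4-.5),(*case(-.006,-.060),.07,66.4-.5),(*case(-.006,-.060),.002,66.4-.5))
E
```

```text
tool_pos: [0.444, 0.0829, 0.0298]
force: [-1.2, -0.1, 0.2]
grip_force: 0.0
tool_pos: [0.4448, 0.083, 0.0306]
force: [-0.8, -0.4, 4.7]
width: 0.0446
grip_force: 53.8
tool_pos: [0.445, 0.083, 0.1209]
force: [0.5, -0.0, -1.2]
width: 0.0449
grip_force: 53.4
q6 1.69 t 16.7 F [ 0.5 -0.  -1.2] w 0.0449 g 53.4 pos [0.445  0.083  0.1209]
[np.float64(0.4450081124532264), np.float64(0.0830365123195257), np.float64(0.12086561099025778), np.float64(84.55916645429404)]
-0.615 -0.025 -0.097 0.081 | dist 187mm turn -15
-0.885 0.076 -0.064 0.104 | dist 267mm turn -19
-0.885 0.076 0.170 0.104 | dist 271mm turn -19
-0.885 0.076 0.396 0.104 | dist 292mm turn -19
```

View pics/s3.png

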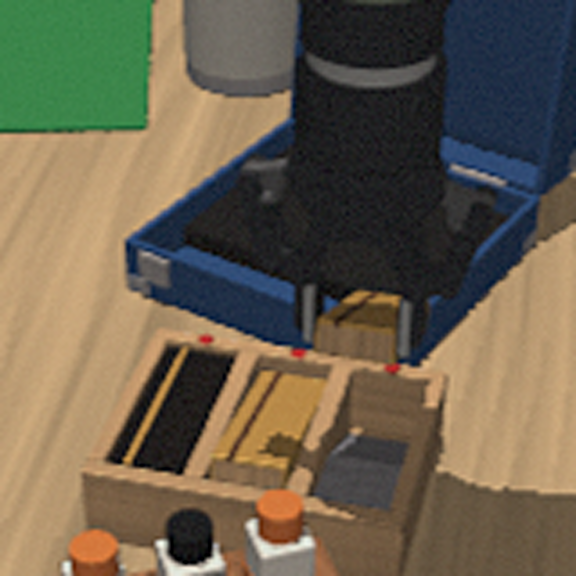

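The held sample is in the fingers at crop (355,325) with its -x end up, and the middle one at (270,420) is partly tipped. I'll carry the held one over the foam.

```bash
python3 -m creep '-0.2 0 -0.07 0; -0.4 0.03 -0.07 0.05; -0.88 0.076 -0.07 0.104; -0.88 0.076 -0.07 0.104; -0.88 0.076 -0.07 0.104; -0.88 0.076 -0.07 0.104; -0.88 0.076 -0.07 0.104' | egrep 'pos|force:|width'
python3 - <<'E'
from h import *
n=now();print(n)
rows(n,(*case(-.006,-.060),.055,66),(*case(-.006,-.060),.006,66))
E
```

```text
tool_pos: [0.4413, -0.1804, 0.1404]
force: [0.5, -0.1, -1.6]
width: 0.0448
grip_force: 53.3
q6 1.45 t 17.6 F [ 0.5 -0.1 -1.6] w 0.0448 g 53.3 pos [ 0.4413 -0.1804  0.1404]
[np.float64(0.44128063504835474), np.float64(-0.18043523977751483), np.float64(0.14042652763413438), np.float64(65.91134113338246)]
-0.008 0.008 0.285 -0.000 | dist 85mm turn 0
-0.008 0.008 0.448 -0.000 | dist 134mm turn 0
```

```bash
python3 -m creep '0 0.01 0.1 0; 0 0.01 0.2 0; 0 0.01 0.28 0; 0 0.01 0.31 0; 0 0.01 0.31 0' - 20 | egrep 'pos|force:|width'
python3 -m creep '0 0 0.03 0; 0 0 0.06 0; 0 0 0.09 0; 0 0 0.12 0; 0 0 0.13 0; 0 0 0.13 0' | egrep 'pos|force:|width'
python3 -m creep '0 0 0 0;0 0 0 0; 0 0 0 0' 0.35 | egrep 'pos|force:|width'
python3 -m creep '0 0 -0.05 0; 0 0 -0.2 0; 0 0 -0.4 0; 0 0 -0.4 0; 0.3 0 -0.4 0; 0.5 0 -0.4 0'  | egrep 'pos|force:|width'
python3 - <<'E'
from h import *
n=now();print(n)
c=imaging.camera("side");save(c,"s4.png",(200,60,360,220),3.6)
c=imaging.camera("top");P=cloud(c);u,v=ax(265.);d=P[...,:2]-[.5015,.0423];X=d@u;Y=d@v
print([(x,round(float(np.median(P[...,2][(abs(X-x/1000)<.006)&(abs(Y)<.015)])),3)) for x in(-50,-40,-20,0,20,40,52)])
rows(n,(*tray(.046,0),.06,84.5),(*tray(.046,0),.014,84.5))
E
```

```text
tool_pos: [0.4445, -0.1821, 0.048]
force: [-0.4, -0.1, 0.2]
width: 0.0446
grip_force: 53.4
tool_pos: [0.4457, -0.1836, 0.0099]
force: [2.0, 2.0, 4.0]
width: 0.0448
grip_force: 54.2
tool_pos: [0.4442, -0.1833, 0.009]
force: [-0.2, -1.1, -0.3]
width: 0.0578
grip_force: 0.0
tool_pos: [0.4961, -0.0687, 0.1296]
force: [0.6, -0.2, 0.6]
width: 0.0579
grip_force: 0.0
q6 1.71 t 20.1 F [ 0.6 -0.2  0.6] w 0.0579 g 0.0 pos [ 0.4961 -0.0687  0.1296]
[np.float64(0.4960954886620579), np.float64(-0.0686938519060826), np.float64(0.1295793802091169), np.float64(65.66663125599948)]
[(-50, 0.063), (-40, 0.061), (-20, 0.057), (0, 0.053), (20, 0.049), (40, 0.046), (52, 0.603)]
0.200 -0.085 0.232 -0.105 | dist 95mm turn 19
0.200 -0.085 0.385 -0.105 | dist 133mm turn 19
```

View pics/s4.png

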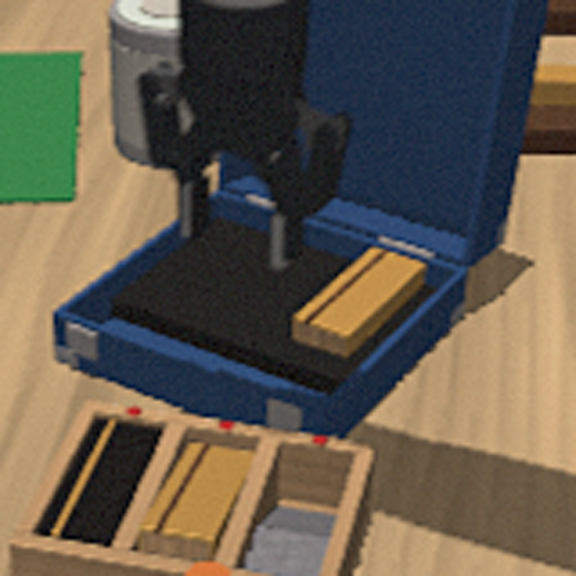

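The first gold sample lies flat on the foam at crop (365,300), and the middle sample is half tipped. I'll press it down again, grip it and lift.

```bash
python3 -m creep '0.2 -0.085 0 -0.105; 0.2 -0.085 0.15 -0.105; 0.2 -0.085 0.26 -0.105; 0.2 -0.085 0.30 -0.105; 0.2 -0.085 0.34 -0.105; 0.2 -0.085 0.38 -0.105; 0.2 -0.085 0.39 -0.105; 0.2 -0.085 0.39 -0.105' -1 | egrep 'pos|force:|width'
python3 -m creep '0 0 -0.1 0; 0 0 -0.3 0; 0 0 -0.3 0; 0.15 0 -0.3 0; 0.27 0 -0.3 0; 0.27 0 -0.3 0; 0.27 0 -0.3 0' 0.5 | egrep 'pos|force:|width'
python3 - <<'E'
from h import *
n=now();print(n)
c=imaging.camera("side");P=cloud(c);u,v=ax(265.);d=P[...,:2]-[.5015,.0423];X=d@u;Y=d@v
print([(x,round(float(np.median(P[...,2][(abs(X-x/1000)<.006)&(abs(Y)<.015)])),3)) for x in(-50,-40,-20,0,20,40,52)])
rows(n,(*tray(-.035,0),.1,84.5),(*tray(-.035,0),.029,84.5))
E
```

```text
tool_pos: [0.4973, -0.0042, 0.0123]
force: [-0.0, 0.9, 0.9]
width: -0.0002
grip_force: 0.0
tool_pos: [0.5042, 0.0763, 0.1019]
force: [0.4, -0.2, -0.4]
width: 0.0643
grip_force: 0.0
q6 1.67 t 22.1 F [ 0.4 -0.2 -0.4] w 0.0643 g 0.0 pos [0.5042 0.0763 0.1019]
[np.float64(0.5041868493958016), np.float64(0.07630799212338794), np.float64(0.10189218059169805), np.float64(84.75062149980057)]
[(-50, 0.222), (-40, 0.206), (-20, 0.063), (0, 0.056), (20, 0.046), (40, 0.037), (52, 0.03)]
0.003 0.001 0.006 0.001 | dist 2mm turn -0
0.003 0.001 0.243 0.001 | dist 73mm turn -0
```

```bash
python3 -m creep '0 0 0.1 0; 0 0 0.18 0; 0 0 0.22 0; 0 0 0.243 0; 0 0 0.243 0' | egrep 'pos|force:|width'
python3 -m creep '0 0 0 0; 0 0 0 0; 0 0 0 0; 0 0 0 0; 0 0 0 0' -1 50 | egrep 'pos|force:|width'
python3 -m creep '0 0 -0.05 0; 0 0 -0.15 0; 0 0 -0.25 0; 0 0 -0.35 0; 0 0 -0.35 0' | egrep 'pos|force:|width'
python3 - <<'E'
from h import *
n=now();print(n)
rows(n,(*case(-.006,.060),.14,66),(*case(-.006,.060),.046,66))
E
```

```text
tool_pos: [0.5046, 0.0763, 0.0293]
force: [0.2, 0.0, 0.1]
width: 0.0643
grip_force: 0.0
tool_pos: [0.5053, 0.0767, 0.03]
force: [-1.1, 0.6, 5.4]
width: 0.0446
grip_force: 52.1
tool_pos: [0.5064, 0.0766, 0.137]
force: [0.7, -0.2, -1.2]
width: 0.0451
grip_force: 51.9
q6 1.67 t 24.0 F [ 0.7 -0.2 -1.2] w 0.0451 g 51.9 pos [0.5064 0.0766 0.137 ]
[np.float64(0.5064324893302478), np.float64(0.07660506342894643), np.float64(0.1370432587787859), np.float64(84.73829422992007)]
-1.009 0.247 -0.010 0.104 | dist 312mm turn -19
-1.009 0.247 0.303 0.104 | dist 325mm turn -19
```

```bash
python3 -m creep '-0.2 0.05 -0.01 0; -1 0.247 -0.01 0.104; -1 0.247 -0.01 0.104; -1 0.247 -0.01 0.104; -1 0.247 -0.01 0.104; -1 0.247 -0.01 0.104; -1 0.247 -0.01 0.104; -1 0.247 -0.01 0.104' | egrep 'pos|force:|width'
python3 - <<'E'
from h import *
n=now();print(n)
rows(n,(*case(-.006,.060),.046,66),(*case(-.006,.060),.008,66))
E
```

```text
tool_pos: [0.5502, -0.2272, 0.1368]
force: [-0.1, 0.5, -0.4]
width: 0.0446
grip_force: 57.3
q6 1.47 t 25.0 F [-0.1  0.5 -0.4] w 0.0446 g 57.3 pos [ 0.5502 -0.2272  0.1368]
[np.float64(0.5502416968591314), np.float64(-0.2272487829295824), np.float64(0.13678996005499358), np.float64(66.11092474470695)]
-0.010 0.012 0.303 0.001 | dist 91mm turn -0
-0.010 0.012 0.429 0.001 | dist 129mm turn -0
```

```bash
python3 -m creep '0 0.01 0.1 0; 0 0.01 0.2 0; 0 0.01 0.28 0; 0 0.01 0.30 0; 0 0.01 0.30 0' - 20 | egrep 'pos|force:|width'
python3 -m creep '0 0 0.03 0; 0 0 0.06 0; 0 0 0.09 0; 0 0 0.12 0; 0 0 0.13 0; 0 0 0.13 0' | egrep 'pos|force:|width'
python3 -m creep '0 0 0 0;0 0 0 0; 0 0 0 0' 0.35 | egrep 'pos|force:|width'
python3 -m creep '0 0 -0.05 0; 0 0 -0.2 0; 0 0 -0.4 0; 0 0 -0.45 0; 0.3 0 -0.45 0; 0.6 0 -0.45 0; 0.6 0 -0.45 0'  | egrep 'pos|force:|width'
cat > kn.py <<'E'
from h import *
n=now();print(n)
c=imaging.camera("top");P=cloud(c);H=cv2.cvtColor(c["pixels"],cv2.COLOR_RGB2HSV).astype(int)
u,v=ax(CA);d=P[...,:2]-CO;X=d@u;Y=d@v
g=(abs(H[...,0]-25)<8)&(H[...,1]>110)&(abs(X-.029)<.09)&(abs(Y)<.11)&(P[...,2]>.03)&(P[...,2]<.06)
nn,l,st,ce=cv2.connectedComponentsWithStats(g.astype(np.uint8))
for i in range(1,nn):
    if st[i,4]>100: k=l==i;print("gold",np.median(X[k]).round(3),Y[k].min().round(3),Y[k].max().round(3),X[k].min().round(3),X[k].max().round(3),np.percentile(P[k][:,2],[5,50,95]).round(3))
for r in nets.mark_of("knife_grip",c)[:2]: print(r["p"],world(c,r["location"]).round(4))
kn=(P[...,0]>.6)&(P[...,0]<.8)&(P[...,1]>-.05)&(P[...,1]<.19)
h=kn&(P[...,2]>.011)&(P[...,2]<.03)&(H[...,2]<140)&((H[...,0]<15)|(H[...,0]>170))
nn,l,st,ce=cv2.connectedComponentsWithStats(h.astype(np.uint8))
if nn>1:
    i=1+np.argmax(st[1:,4]);k=l==i;print("handle",k.sum(),P[k].mean(0),cv2.minAreaRect((P[k][:,:2]*1000).astype(np.float32)))
al=kn&(P[...,2]>.001)&(H[...,1]<60)&(H[...,2]>90);
nn,l,st,ce=cv2.connectedComponentsWithStats(al.astype(np.uint8))
if nn>1:
    i=1+np.argmax(st[1:,4]);k=l==i;print("blade",k.sum(),P[k].mean(0))
E
python3 kn.py
```

```text
tool_pos: [0.5537, -0.2293, 0.0476]
force: [-0.3, -0.2, 0.4]
width: 0.0445
grip_force: 57.4
tool_pos: [0.555, -0.2306, 0.0094]
force: [2.0, 1.8, 4.6]
width: 0.0445
grip_force: 58.2
tool_pos: [0.5529, -0.2301, 0.0079]
force: [0.9, -0.2, -0.1]
width: 0.0575
grip_force: 0.0
tool_pos: [0.627, -0.0639, 0.1434]
force: [1.3, -0.6, -0.1]
width: 0.0575
grip_force: 0.0
q6 1.77 t 27.6 F [ 1.3 -0.6 -0.1] w 0.0575 g 0.0 pos [ 0.627  -0.0639  0.1434]
[np.float64(0.6269751319255868), np.float64(-0.06390463240282995), np.float64(0.1433816231893945), np.float64(66.008719679217)]
gold 0.05 0.037 0.085 -0.006 0.104 [0.037 0.042 0.045]
gold 0.069 -0.082 -0.033 0.032 0.104 [0.038 0.042 0.045]
0.69 [0.7152 0.0946 0.0051]
handle 189 [0.71359163 0.09333953 0.01556576] ((713.907470703125, 92.97976684570312), (21.923816680908203, 67.55665588378906), 11.43506145477295)
blade 175 [0.7042984  0.14776278 0.00980982]
```

The knife has been knocked to (0.714, 0.093). Both gold samples lie flat. I'll fetch the knife now.

Run:
```python
from h import *
n=now()
rows(n,(.7139,.0932,.05,101.4),(.7139,.0932,-.0205,101.4))
```

```text
q6 1.77 t 27.7 F [-0.  -0.3 -0.5] w 0.0579 g 0.0 pos [ 0.6279 -0.0604  0.1431]
0.584 0.058 0.310 -0.194 | dist 199mm turn 35
0.584 0.058 0.545 -0.194 | dist 240mm turn 35
```

```bash
python3 -m creep '0.3 0.03 0.1 -0.1; 0.58 0.058 0.31 -0.194; 0.58 0.058 0.31 -0.194; 0.58 0.058 0.31 -0.194; 0.58 0.058 0.31 -0.194; 0.58 0.058 0.31 -0.194' 0.1 | egrep 'pos|force:|width'
python3 - <<'E'
from h import *
n=now();print(n)
rows(n,(.7139,.0932,-.0205,101.4))
E
```

```text
tool_pos: [0.7136, 0.0844, 0.0517]
force: [-0.9, 0.0, 0.4]
width: 0.0472
grip_force: 0.0
q6 1.40 t 28.5 F [-0.9  0.   0.4] w 0.0472 g 0.0 pos [0.7136 0.0844 0.0517]
[np.float64(0.7136442650137212), np.float64(0.08440221384379838), np.float64(0.05166146776975723), np.float64(100.77527412411831)]
0.029 0.006 0.241 -0.003 | dist 73mm turn 1
```

```bash
python3 -m creep '0.02 0.005 0.1 0; 0.02 0.005 0.18 0; 0.02 0.005 0.22 0; 0.02 0.005 0.24 0; 0.02 0.005 0.24 0' | egrep 'pos|force:|width'
python3 -m creep '0 0 0 0; 0 0 0 0; 0 0 0 0; 0 0 0 0; 0 0 0 0' -1 50 | egrep 'pos|force:|width'
python3 -m creep '0 0 -0.05 0; 0 0 -0.15 0; 0 0 -0.35 0; 0 0 -0.5 0; 0 0 -0.5 0; 0 0 -0.5 0' | egrep 'pos|force:|width'
python3 - <<'E'
from h import *
n=now();print(n)
rows(n,(*case(.038,.002),.13,66.4),(*case(.038,.002),.003,66.4))
E
```

```text
tool_pos: [0.7141, 0.0918, -0.021]
force: [0.1, 0.4, -0.3]
width: 0.0469
grip_force: 0.0
tool_pos: [0.7148, 0.0924, -0.0204]
force: [-0.2, -1.0, 6.1]
width: 0.0203
grip_force: 50.4
tool_pos: [0.7131, 0.0924, 0.128]
force: [-0.0, -0.7, -0.3]
width: 0.0207
grip_force: 49.8
q6 1.41 t 30.5 F [-0.  -0.7 -0.3] w 0.0207 g 49.8 pos [0.7131 0.0924 0.128 ]
[np.float64(0.7130910018755725), np.float64(0.09242691207803162), np.float64(0.12795718125442804), np.float64(100.93737027780831)]
-0.970 -0.973 -0.007 0.192 | dist 412mm turn -35
-0.970 -0.973 0.417 0.192 | dist 431mm turn -35
```

```bash
python3 -m creep '-0.14 -0.14 -0.01 0; -0.97 -0.97 -0.01 0.192; -0.97 -0.97 -0.01 0.192; -0.97 -0.97 -0.01 0.192; -0.97 -0.97 -0.01 0.192; -0.97 -0.97 -0.01 0.192; -0.97 -0.97 -0.01 0.192; -0.97 -0.97 -0.01 0.192' | egrep 'pos|force:|width'
python3 -m creep '0 0 0 0; 0 0 0 0' | egrep 'pos|force:|width'
python3 - <<'E'
from h import *
n=now();print(n)
rows(n,(*case(.038,.002),.03,66.4),(*case(.038,.002),.003,66.4))
E
```

```text
tool_pos: [0.4804, -0.2498, 0.1295]
force: [0.8, -0.2, -0.6]
width: 0.0205
grip_force: 49.8
tool_pos: [0.4834, -0.2473, 0.1306]
force: [-0.5, 0.1, -1.4]
width: 0.0203
grip_force: 49.8
q6 1.37 t 31.7 F [-0.5  0.1 -1.4] w 0.0203 g 49.8 pos [ 0.4834 -0.2473  0.1306]
[np.float64(0.4833582039500408), np.float64(-0.24728997348573714), np.float64(0.1306427431598275), np.float64(66.47258148100808)]
-0.006 -0.004 0.335 0.000 | dist 101mm turn -0
-0.006 -0.004 0.425 0.000 | dist 128mm turn -0
```

```bash
python3 -m creep '0 0 0.1 0; 0 0 0.2 0; 0 0 0.3 0; 0 0 0.36 0; 0 0 0.40 0; 0 0 0.425 0; 0 0 0.425 0' | egrep 'pos|force:|width'
python3 -m creep '0 0 0 0;0 0 0 0; 0 0 0 0' -0.15 | egrep 'pos|force:|width'
python3 -m creep '0 0 -0.05 0; 0 0 -0.2 0; 0 0 -0.4 0; 0.1 0 -0.5 -0.05; 0.6 0 -0.5 -0.35; 0.6 0 -0.5 -0.35; 0.6 0 -0.5 -0.35; 0.6 0 -0.5 -0.35'  | egrep 'pos|force:|width'
python3 - <<'E'
from h import *
n=now();print(n)
rows(n,(.49,.2,.16,207.25))
c=imaging.camera("side");save(c,"s5.png",(200,60,360,220),3.6)
E
```

```text
tool_pos: [0.4833, -0.2482, 0.0036]
force: [-0.2, -1.0, -0.4]
width: 0.0205
grip_force: 49.8
tool_pos: [0.4835, -0.2488, 0.0043]
force: [0.8, 0.3, 0.7]
width: 0.0364
grip_force: 0.0
tool_pos: [0.5561, -0.0814, 0.155]
force: [-0.6, -0.1, 0.1]
width: 0.0371
grip_force: 0.0
q6 0.79 t 34.0 F [-0.6 -0.1  0.1] w 0.0371 g 0.0 pos [ 0.5561 -0.0814  0.155 ]
[np.float64(0.5560756109402929), np.float64(-0.08141099850711161), np.float64(0.1550002592216284), np.float64(118.91734705135609)]
0.928 0.261 -0.017 -0.491 | dist 289mm turn 88
```

View pics/s5.png

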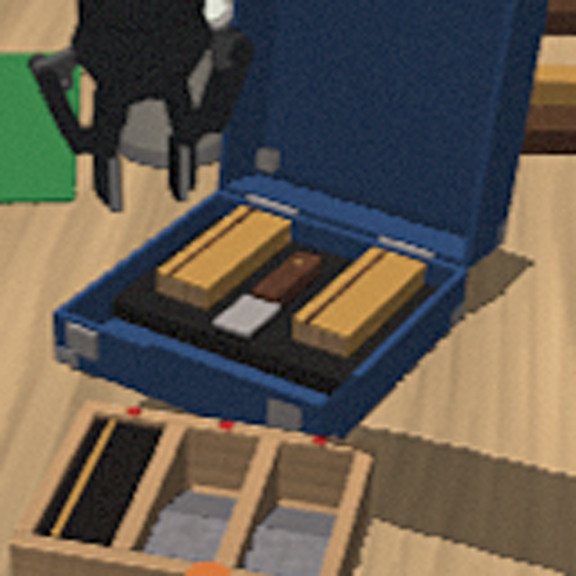

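Both gold samples and the knife lie in the case, at crop (225,255), (360,300) and (270,290). Bottles next, starting with the one at (0.475, 0.164).

```bash
python3 -m creep '0.2 0.05 0 -0.06; 0.5 0.1 0 -0.48; 0.5 0.1 0 -0.48; 0.5 0.1 0 -0.48; 0.5 0.1 0 -0.48; 0.5 0.1 0 -0.48; 0.5 0.1 0 -0.48; 0.5 0.1 0 -0.48' 0.3 | egrep 'pos|force:|width'
python3 - <<'E'
from h import *
n=now();print(n)
rows(n,(.4749,.164,.1,207.25),(.4749,.164,.0145,207.25))
E
```

```text
tool_pos: [0.5106, 0.0623, 0.1547]
force: [-0.2, -0.7, 0.6]
width: 0.0554
grip_force: 0.0
q6 -0.45 t 35.0 F [-0.2 -0.7  0.6] w 0.0554 g 0.0 pos [0.5106 0.0623 0.1547]
[np.float64(0.5105898092921607), np.float64(0.06229056538979186), np.float64(0.1547335120216445), np.float64(-155.54772374797656)]
-0.032 0.358 0.182 -0.016 | dist 121mm turn 3
-0.032 0.358 0.467 -0.016 | dist 177mm turn 3
```

```bash
python3 -m creep '-0.03 0.36 0.18 -0.016; -0.03 0.36 0.18 -0.016; -0.03 0.36 0.18 -0.016; -0.03 0.36 0.18 -0.016; -0.03 0.36 0.18 -0.016' | egrep 'pos|force:|width'
python3 - <<'E'
from h import *
n=now();print(n)
rows(n,(.4749,.164,.0145,207.25))
c=imaging.camera("side");save(c,"s6.png",(180,150,340,310),3.6)
E
```

```text
tool_pos: [0.4756, 0.1639, 0.1008]
force: [-0.2, 0.5, 0.5]
width: 0.0558
grip_force: 0.0
q6 -0.29 t 35.6 F [-0.2  0.5  0.5] w 0.0558 g 0.0 pos [0.4756 0.1639 0.1008]
[np.float64(0.47562084050046144), np.float64(0.16392189686923225), np.float64(0.10083307035938605), np.float64(-152.96943242030576)]
0.002 0.001 0.288 -0.001 | dist 86mm turn 0
```

View pics/s6.png

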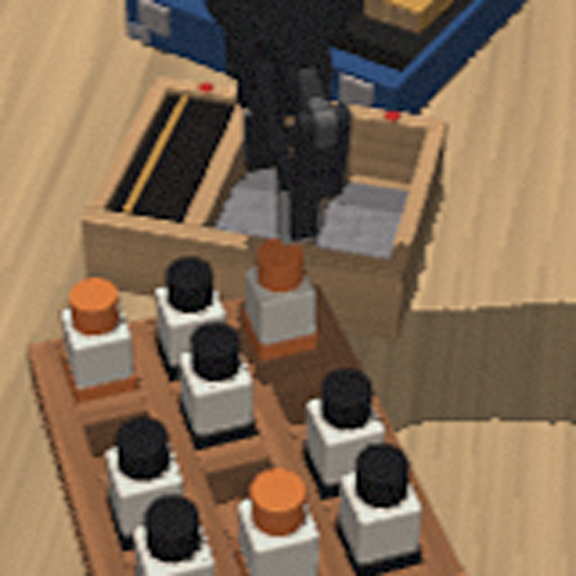

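The gripper at crop (290,200) straddles the orange bottle at (280,290), with the fingers along the free direction. I'll go down and grip it.

```bash
python3 -m creep '0 0 0.1 0; 0 0 0.2 0; 0 0 0.26 0; 0 0 0.288 0; 0 0 0.288 0' | egrep 'pos|force:|width'
python3 -m creep '0 0 0 0; 0 0 0 0; 0 0 0 0; 0 0 0 0; 0 0 0 0' -1 60 | egrep 'pos|force:|width'
python3 -m creep '0 0 -0.05 0; 0 0 -0.15 0; 0 0 -0.3 0; 0 0 -0.4 0; 0 0 -0.4 0; 0 0 -0.4 0' | egrep 'pos|force:|width'
python3 - <<'E'
from h import *
n=now();print(n)
rows(n,(*case(-.075,.065),.135,246.4),(*case(-.075,0),.135,246.4),(*case(-.075,-.065),.135,246.4))
E
```

```text
tool_pos: [0.4745, 0.1643, 0.0134]
force: [-0.1, 0.0, -0.1]
width: 0.0558
grip_force: 0.0
tool_pos: [0.4753, 0.1647, 0.0144]
force: [-1.3, -1.9, 6.9]
width: 0.0309
grip_force: 59.6
tool_pos: [0.4735, 0.1648, 0.133]
force: [-0.1, 0.1, -2.6]
width: 0.0316
grip_force: 60.6
q6 -0.29 t 37.7 F [-0.1  0.1 -2.6] w 0.0316 g 60.6 pos [0.4735 0.1648 0.133 ]
[np.float64(0.4735225029104554), np.float64(0.16483872412914233), np.float64(0.13295891763685058), np.float64(-152.82149828772387)]
0.181 -1.163 -0.007 -0.218 | dist 353mm turn 39
0.318 -0.995 -0.007 -0.218 | dist 313mm turn 39
0.455 -0.827 -0.007 -0.218 | dist 283mm turn 39
```

```bash
python3 -m creep '0.1 -0.18 0 0; 0.455 -0.827 0 -0.218; 0.455 -0.827 0 -0.218; 0.455 -0.827 0 -0.218; 0.455 -0.827 0 -0.218; 0.455 -0.827 0 -0.218; 0.455 -0.827 0 -0.218; 0.455 -0.827 0 -0.218' | egrep 'pos|force:|width'
python3 - <<'E'
from h import *
n=now();print(n)
rows(n,(*case(-.075,-.065),.05,246.4),(*case(-.075,-.065),.016,246.4))
E
```

```text
tool_pos: [0.4653, -0.1174, 0.1325]
force: [0.2, 0.3, -2.5]
width: 0.0315
grip_force: 60.7
q6 -1.56 t 38.7 F [ 0.2  0.3 -2.5] w 0.0315 g 60.7 pos [ 0.4653 -0.1174  0.1325]
[np.float64(0.46534827543398005), np.float64(-0.11735144517549029), np.float64(0.1324903526283491), np.float64(-113.57944541296865)]
0.003 -0.002 0.275 0.000 | dist 82mm turn -0
0.003 -0.002 0.388 0.000 | dist 116mm turn -0
```

```bash
python3 -m creep '0 0 0.1 0; 0 0 0.2 0; 0 0 0.3 0; 0 0 0.35 0; 0 0 0.37 0; 0 0 0.387 0; 0 0 0.387 0' | egrep 'pos|force:|width'
python3 -m creep '0 0 0 0; 0 0 0 0; 0 0 0 0' 0.2 | egrep 'pos|force:|width'
python3 -m creep '0 0 -0.1 0; 0 0 -0.3 0; 0 0 -0.42 0; -0.2 0 -0.42 0.02; -1 0.3 -0.42 0.218; -1 0.3 -0.42 0.218; -1 0.3 -0.42 0.218; -1 0.3 -0.42 0.218' | egrep 'pos|force:|width'
python3 - <<'E'
from h import *
n=now();print(n)
rows(n,(.5674,.2116,.1,207.25),(.5674,.2116,.0145,207.25))
E
```

```text
tool_pos: [0.4664, -0.1181, 0.0175]
force: [-0.3, -0.2, -1.2]
width: 0.0312
grip_force: 60.7
tool_pos: [0.4664, -0.1185, 0.0176]
force: [-0.3, 0.6, 0.1]
width: 0.0511
grip_force: 0.0
tool_pos: [0.5026, 0.1646, 0.1436]
force: [0.4, -0.3, 0.2]
width: 0.0506
grip_force: 0.0
q6 -0.29 t 41.0 F [ 0.4 -0.3  0.2] w 0.0506 g 0.0 pos [0.5026 0.1646 0.1436]
[np.float64(0.502581978231906), np.float64(0.1645762664194769), np.float64(0.14357050231619323), np.float64(-153.1455814496959)]
-0.264 0.042 0.145 -0.002 | dist 91mm turn 0
-0.264 0.042 0.430 -0.002 | dist 152mm turn 0
```

```bash
python3 -m creep '-0.264 0.042 0.1 -0.002; -0.264 0.042 0.14 -0.002; -0.264 0.042 0.14 -0.002; -0.264 0.042 0.14 -0.002; -0.264 0.042 0.14 -0.002' | egrep 'pos|force:|width'
python3 - <<'E'
from h import *
n=now();print(n)
rows(n,(.5674,.2116,.0145,207.25))
c=imaging.camera("side");u,v=ax(CA);P=cloud(c);d=P[...,:2]-CO;X=d@u;Y=d@v
k=(P[...,2]>.088)&(P[...,2]<.105)&(X<-.04)&(X>-.12)&(abs(Y)<.1);print("bottle top",k.sum(),X[k].mean(),Y[k].mean())
E
```

```text
tool_pos: [0.5671, 0.2098, 0.1024]
force: [-0.4, -0.5, -0.3]
width: 0.0512
grip_force: 0.0
q6 -0.25 t 41.6 F [-0.4 -0.5 -0.3] w 0.0512 g 0.0 pos [0.5671 0.2098 0.1024]
[np.float64(0.5670642117528292), np.float64(0.20977332334149318), np.float64(0.10237064359334128), np.float64(-152.52301898597034)]
-0.004 0.005 0.293 0.001 | dist 88mm turn -0
bottle top 67 -0.0790297980523218 -0.06565874871911027
```

Bottle 1 stands in the channel. Now bottle 2.

```bash
python3 -m creep '0 0.004 0.1 0; 0 0.004 0.2 0; 0 0.004 0.26 0; 0 0.004 0.291 0; 0 0.004 0.291 0' | egrep 'pos|force:|width'
python3 -m creep '0 0 0 0; 0 0 0 0; 0 0 0 0; 0 0 0 0; 0 0 0 0' -1 60 | egrep 'pos|force:|width'
python3 -m creep '0 0 -0.05 0; 0 0 -0.15 0; 0 0 -0.3 0; 0 0 -0.41 0; 0 0 -0.41 0; 0 0 -0.41 0' | egrep 'pos|force:|width'
python3 - <<'E'
from h import *
n=now();print(n)
m=(.55,.02,.135,225)
rows(n,m)
E
```

```text
tool_pos: [0.5665, 0.2114, 0.014]
force: [0.8, -0.2, -0.9]
width: 0.0511
grip_force: 0.0
tool_pos: [0.5676, 0.2118, 0.0151]
force: [-0.1, 0.1, 6.2]
width: 0.0312
grip_force: 60.3
tool_pos: [0.5657, 0.2113, 0.1363]
force: [-0.8, -0.0, -1.8]
width: 0.0314
grip_force: 60.3
q6 -0.25 t 43.6 F [-0.8 -0.  -1.8] w 0.0314 g 60.3 pos [0.5657 0.2113 0.1363]
[np.float64(0.5657474017895325), np.float64(0.21134595137662499), np.float64(0.13625531152302656), np.float64(-152.46740238979098)]
0.341 -0.541 0.004 -0.097 | dist 192mm turn 17
```

```bash
python3 -m creep '0.1 -0.15 0 0; 0.34 -0.54 0 -0.1; 0.34 -0.54 0 -0.1; 0.34 -0.54 0 -0.1; 0.34 -0.54 0 -0.1; 0.34 -0.54 0 -0.1' | egrep 'pos|force:|width'
python3 - <<'E'
from h import *
n=now();print(n)
rows(n,(*case(-.075,.065),.136,246.4),(*case(-.075,.0),.136,246.4))
E
```

```text
tool_pos: [0.5506, 0.022, 0.1364]
force: [-0.6, 0.5, -2.1]
width: 0.0311
grip_force: 60.3
q6 -0.89 t 44.4 F [-0.6  0.5 -2.1] w 0.0311 g 60.3 pos [0.5506 0.022  0.1364]
[np.float64(0.5506494277172824), np.float64(0.021986962829232196), np.float64(0.13635430602407295), np.float64(-134.419470921507)]
0.379 -0.529 0.001 -0.116 | dist 195mm turn 21
0.456 -0.327 0.001 -0.116 | dist 168mm turn 21
```

```bash
python3 -m creep '0.38 -0.53 0 -0.116; 0.38 -0.53 0 -0.116; 0.38 -0.53 0 -0.116; 0.38 -0.53 0 -0.116; 0.38 -0.53 0 -0.116; 0.38 -0.53 0 -0.116' | egrep 'pos|force:|width'
python3 - <<'E'
from h import *
n=now();print(n)
rows(n,(*case(-.075,.065),.0165,246.4))
E
```

```text
tool_pos: [0.5843, -0.1696, 0.1367]
force: [-0.3, 0.6, -0.9]
width: 0.0313
grip_force: 60.3
q6 -1.57 t 45.1 F [-0.3  0.6 -0.9] w 0.0313 g 60.3 pos [ 0.5843 -0.1696  0.1367]
[np.float64(0.5843467091367641), np.float64(-0.16962319391744074), np.float64(0.13669250092226343), np.float64(-113.45018961912874)]
0.002 -0.002 0.401 0.001 | dist 120mm turn -0
```

```bash
python3 -m creep '0 0 0.1 0; 0 0 0.2 0; 0 0 0.3 0; 0 0 0.36 0; 0 0 0.385 0; 0 0 0.399 0; 0 0 0.399 0' | egrep 'pos|force:|width'
python3 -m creep '0 0 0 0; 0 0 0 0; 0 0 0 0' 0.2 | egrep 'pos|force:|width'
python3 -m creep '0 0 -0.1 0; 0 0 -0.3 0; 0 0 -0.42 0; -0.2 0.1 -0.42 0.02; -1 0.9 -0.42 0.218; -1 0.9 -0.42 0.218; -1 0.9 -0.42 0.218; -1 0.9 -0.42 0.218' | egrep 'pos|force:|width'
python3 - <<'E'
from h import *
n=now();print(n)
rows(n,(.4497,.3264,.11,207.25),(.4497,.3264,.0145,207.25))
c=imaging.camera("side");u,v=ax(CA);P=cloud(c);d=P[...,:2]-CO;X=d@u;Y=d@v
for s in(-1,1):
  k=(P[...,2]>.088)&(P[...,2]<.105)&(X<-.04)&(X>-.12)&(abs(Y-.065*s)<.03);print("bottle top",k.sum(),X[k].mean(),Y[k].mean())
E
```

```text
tool_pos: [0.5851, -0.1721, 0.0179]
force: [0.1, 0.2, -1.5]
width: 0.0312
grip_force: 60.4
tool_pos: [0.5849, -0.1722, 0.0177]
force: [-0.5, -0.8, -0.3]
width: 0.0513
grip_force: 0.0
tool_pos: [0.4933, 0.1188, 0.1437]
force: [0.6, 0.7, 1.1]
width: 0.0515
grip_force: 0.0
q6 -0.38 t 47.4 F [0.6 0.7 1.1] w 0.0515 g 0.0 pos [0.4933 0.1188 0.1437]
[np.float64(0.4932608485205202), np.float64(0.11877478091083338), np.float64(0.14369495992842168), np.float64(-153.05601136454283)]
-0.184 0.683 0.112 -0.002 | dist 215mm turn 0
-0.184 0.683 0.431 -0.002 | dist 248mm turn 0
bottle top 65 -0.07861905070112651 -0.06512864518549612
bottle top 36 -0.07946223205785452 0.06908442639853703
```

```bash
python3 -m creep '-0.184 0.683 0.05 0; -0.184 0.683 0.11 0; -0.184 0.683 0.11 0; -0.184 0.683 0.11 0; -0.184 0.683 0.11 0; -0.184 0.683 0.11 0' | egrep 'pos|force:|width'
python3 - <<'E'
from h import *
n=now();print(n)
rows(n,(.4497,.3264,.0145,207.25))
E
```

```text
tool_pos: [0.4495, 0.3241, 0.1104]
force: [0.4, -0.4, 0.9]
width: 0.0513
grip_force: 0.0
q6 0.02 t 48.2 F [ 0.4 -0.4  0.9] w 0.0513 g 0.0 pos [0.4495 0.3241 0.1104]
[np.float64(0.4495209056822545), np.float64(0.32405680120389196), np.float64(0.11044461404778114), np.float64(-152.8441075771536)]
-0.004 0.007 0.320 -0.001 | dist 96mm turn 0
```

```bash
python3 -m creep '0 0.005 0.1 0; 0 0.005 0.2 0; 0 0.005 0.28 0; 0 0.005 0.318 0; 0 0.005 0.318 0' | egrep 'pos|force:|width'
python3 -m creep '0 0 0 0; 0 0 0 0; 0 0 0 0; 0 0 0 0; 0 0 0 0' -1 60 | egrep 'pos|force:|width'
python3 -m creep '0 0 -0.05 0; 0 0 -0.15 0; 0 0 -0.3 0; 0 0 -0.45 0; 0 0 -0.45 0; 0 0 -0.45 0' | egrep 'pos|force:|width'
python3 - <<'E'
from h import *
n=now();print(n)
rows(n,(.53,.05,.148,225))
E
```

```text
tool_pos: [0.4487, 0.3251, 0.0147]
force: [0.5, 0.2, 0.9]
width: 0.0513
grip_force: 0.0
tool_pos: [0.4498, 0.3265, 0.0161]
force: [0.8, -1.0, 6.2]
width: 0.0315
grip_force: 60.2
tool_pos: [0.448, 0.326, 0.1498]
force: [-0.8, 0.3, -1.4]
width: 0.0311
grip_force: 60.0
q6 0.02 t 50.2 F [-0.8  0.3 -1.4] w 0.0311 g 60.0 pos [0.448  0.326  0.1498]
[np.float64(0.44800813040897114), np.float64(0.32595658444762204), np.float64(0.14975084458597981), np.float64(-152.81647336077216)]
0.177 -0.943 0.006 -0.099 | dist 288mm turn 18
```

```bash
python3 -m creep '0.03 -0.15 0 0; 0.177 -0.94 0 -0.1; 0.177 -0.94 0 -0.1; 0.177 -0.94 0 -0.1; 0.177 -0.94 0 -0.1; 0.177 -0.94 0 -0.1; 0.177 -0.94 0 -0.1; 0.177 -0.94 0 -0.1' | egrep 'pos|force:|width'
python3 - <<'E'
from h import *
n=now();print(n)
rows(n,(*case(-.075,.0),.15,246.4))
E
```

```text
tool_pos: [0.5291, 0.0523, 0.1492]
force: [-0.3, 0.4, -1.6]
width: 0.0311
grip_force: 60.2
q6 -0.83 t 51.2 F [-0.3  0.4 -1.6] w 0.0311 g 60.2 pos [0.5291 0.0523 0.1492]
[np.float64(0.5290908771190754), np.float64(0.05226824272294575), np.float64(0.14915307584334062), np.float64(-134.7166146890259)]
0.475 -0.451 -0.003 -0.117 | dist 197mm turn 21
```

```bash
python3 -m creep '0.475 -0.45 0 -0.117; 0.475 -0.45 0 -0.117; 0.475 -0.45 0 -0.117; 0.475 -0.45 0 -0.117; 0.475 -0.45 0 -0.117; 0.475 -0.45 0 -0.117' | egrep 'pos|force:|width'
python3 - <<'E'
from h import *
n=now();print(n)
rows(n,(*case(-.075,.0),.0175,246.4))
E
```

```text
tool_pos: [0.5253, -0.1433, 0.1497]
force: [-0.1, -1.1, -1.4]
width: 0.0312
grip_force: 60.2
q6 -1.56 t 51.9 F [-0.1 -1.1 -1.4] w 0.0312 g 60.2 pos [ 0.5253 -0.1433  0.1497]
[np.float64(0.525250799856435), np.float64(-0.14332454366080463), np.float64(0.1496932168221114), np.float64(-113.64896536986726)]
0.003 -0.001 0.441 -0.000 | dist 132mm turn 0
```

```bash
python3 -m creep '0 0 0.12 0; 0 0 0.24 0; 0 0 0.33 0; 0 0 0.40 0; 0 0 0.425 0; 0 0 0.439 0; 0 0 0.439 0' | egrep 'pos|force:|width'
python3 -m creep '0 0 0 0; 0 0 0 0; 0 0 0 0' 0.15 | egrep 'pos|force:|width'
python3 -m creep '0 0 -0.1 0; 0 0 -0.3 0; 0 0 -0.5 0; -0.2 0.1 -0.7 0; -0.6 0.1 -0.7 0; -0.6 0.1 -0.7 0; -0.6 0.1 -0.7 0' -1 | egrep 'pos|force:|width'
python3 - <<'E'
from h import *
n=now();print(n)
c=imaging.camera("side");save(c,"s7.png",(190,0,370,200),3)
u,v=ax(CA);P=cloud(c);d=P[...,:2]-CO;X=d@u;Y=d@v
for r in nets.mark_of("lid_handle",c)[:2]:
    w=world(c,r["location"]);print(r["p"],w,(w[:2]-CO)@u,(w[:2]-CO)@v)
for s in(-1,0,1):
  k=(P[...,2]>.088)&(P[...,2]<.105)&(X<-.04)&(X>-.12)&(abs(Y-.065*s)<.03);print("bottle top",k.sum(),X[k].mean(),Y[k].mean())
# lid inner plane profile
for z in(.1,.15,.2,.25,.28,.295,.31):
  k=(abs(P[...,2]-z)<.006)&(X>.06)&(X<.3)&(abs(Y)<.1);print(z,k.sum(),np.percentile(X[k],[5,50,95]).round(3) if k.sum() else 0)
E
```

```text
tool_pos: [0.5259, -0.1449, 0.0187]
force: [-1.0, 0.4, -1.2]
width: 0.0312
grip_force: 60.2
tool_pos: [0.526, -0.1455, 0.0189]
force: [-0.2, 0.3, 2.3]
width: 0.0492
grip_force: 1.4
tool_pos: [0.5714, 0.0346, 0.2289]
force: [-0.9, 0.9, -0.2]
width: 0.0003
grip_force: 0.0
q6 -1.23 t 54.0 F [-0.9  0.9 -0.2] w 0.0003 g 0.0 pos [0.5714 0.0346 0.2289]
[np.float64(0.5714153086376861), np.float64(0.03459247129958012), np.float64(0.2289308192795773), np.float64(-113.5271937353901)]
0.61 [ 0.42584158 -0.37714802  0.2886083 ] 0.17810663123023865 0.0023423012750142425
0.32 [0.49859148 0.34777551 0.04856042] -0.515311618580976 -0.22121483297347938
bottle top 85 -0.0780640834493573 -0.05988667689629331
bottle top 4 -0.07815432012014822 -0.028456551646107515
bottle top 61 -0.07680109011896594 0.06569670304043057
0.1 238 [0.177 0.181 0.184]
0.15 254 [0.184 0.188 0.191]
0.2 273 [0.191 0.195 0.199]
0.25 284 [0.14  0.184 0.204]
0.28 38 [0.171 0.175 0.178]
0.295 147 [0.17  0.174 0.179]
0.31 0 0
```

View pics/s7.png

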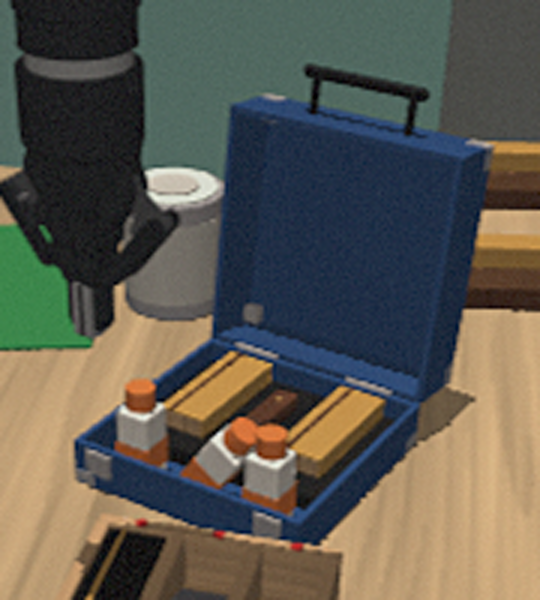

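The side view shows bottles at crop (142,425) and (270,465) standing. The middle one at (222,450) is leaning on the right-hand one, still in the channel. I'll check its middle against the limits.

Run:
```python
from h import *
for nme in("side","top"):
    c=imaging.camera(nme);u,v=ax(CA);P=cloud(c);d=P[...,:2]-CO;X=d@u;Y=d@v
    H=cv2.cvtColor(c["pixels"],cv2.COLOR_RGB2HSV).astype(int)
    m=(X>-.115)&(X<-.02)&(Y>-.055)&(Y<.05)&(P[...,2]>.02)&(P[...,2]<.13)
    w=m&(H[...,1]<60)&(H[...,2]>110);o=m&(H[...,0]<18)&(H[...,1]>150)&(H[...,2]>120)
    for l,k in(("white",w),("orange",o)):
        if k.sum(): print(nme,l,k.sum(),"X",np.percentile(X[k],[3,50,97]).round(3),"Y",np.percentile(Y[k],[3,50,97]).round(3),"z",np.percentile(P[k][:,2],[3,50,97]).round(3))
    for l in("orange0_mid",):
        for r in nets.mark_of(l,c):
            q=world(c,r["location"]);print(round(r["p"],2),((q[:2]-CO)@u).round(3),((q[:2]-CO)@v).round(3),q[2].round(3))
save(c,"t2.png",(290,130,420,240),5)
```

```text
side white 169 X [-0.094 -0.091 -0.075] Y [-0.053 -0.024  0.047] z [0.042 0.063 0.079]
side orange 134 X [-0.094 -0.086 -0.067] Y [-0.052 -0.035  0.008] z [0.034 0.083 0.094]
0.69 -0.074 0.066 0.048
top white 205 X [-0.091 -0.061 -0.022] Y [-0.052 -0.006  0.046] z [0.028 0.036 0.08 ]
top orange 138 X [-0.089 -0.077 -0.064] Y [-0.049 -0.032  0.012] z [0.036 0.085 0.094]
```

View pics/t2.png

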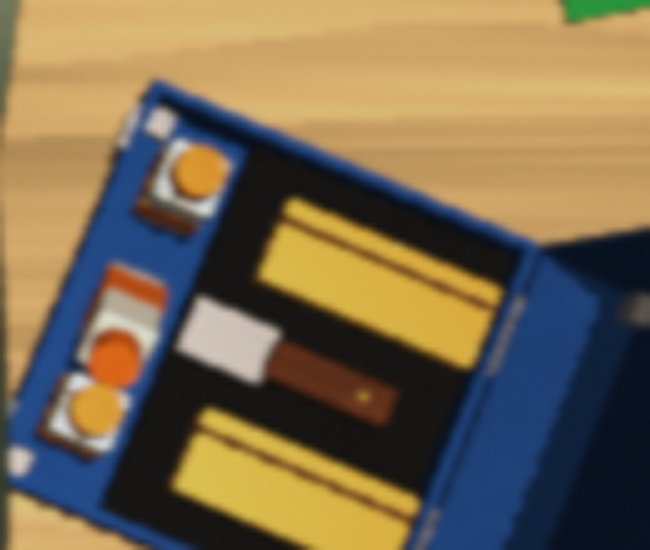

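Everything is inside the limits: the middle bottle leans along the channel at about x = -0.078, y = -0.02, and nothing is above 103 mm. Next is the lid: grip the bar handle from above and swing it along its arc.

```bash
python3 -m creep '0 0 -0.35 0.05; 0 0 -0.35 0.5; 0 0 -0.35 0.5; 0 0 -0.35 0.5; 0 0 -0.35 0.5; 0 0 -0.35 0.5; 0 0 -0.35 0.5; 0 0 -0.35 0.5' -0.3 | egrep 'pos|force:|width'
python3 -m creep '0 0 0 0.05; 0 0 0 0.05; 0 0 0 0.05'  | egrep 'pos|force:|width'
python3 - <<'E'
from h import *
n=now();print(n)
rows(n,(*case(.176,.0),.325,156.4))
c=imaging.camera("side");u,v=ax(CA);P=cloud(c);d=P[...,:2]-CO;X=d@u;Y=d@v
k=(P[...,2]>.276)&(P[...,2]<.32)&(X>.1)&(X<.25)&(abs(Y)<.08);print(X[k].mean(),X[k].min(),X[k].max(),Y[k].min(),Y[k].max(),P[k][:,2].max())
E
```

```text
tool_pos: [0.5701, 0.0298, 0.3329]
force: [0.1, 0.4, -0.4]
width: 0.0299
grip_force: 0.0
tool_pos: [0.5703, 0.0307, 0.3331]
force: [-0.5, 0.1, -0.0]
width: 0.0298
grip_force: 0.0
q6 0.39 t 55.7 F [-0.5  0.1 -0. ] w 0.0298 g 0.0 pos [0.5703 0.0307 0.3331]
[np.float64(0.5703338573663939), np.float64(0.03069421824650501), np.float64(0.3331441337315994), np.float64(153.07949519482926)]
-0.178 -1.424 0.027 -0.018 | dist 430mm turn 3
0.17480929624514752 0.16864893096993808 0.18185268906707747 -0.058683506263930395 0.05928184448185545 0.2976155556812442
```

```bash
python3 -m creep '-0.05 -0.2 0 -0.018; -0.13 -1 0 -0.018; -0.13 -1 0 -0.018; -0.13 -1 0 -0.018; -0.13 -1 0 -0.018; -0.13 -1 0 -0.018; -0.13 -1 0 -0.018' | egrep 'pos|force:|width'
python3 - <<'E'
from h import *
n=now();print(n)
rows(n,(*case(.177,.0),.325,156.4),(*case(.177,.0),.251,156.4))
E
```

```text
tool_pos: [0.4691, -0.2534, 0.3332]
force: [-0.2, 0.4, -0.1]
width: 0.0296
grip_force: 0.0
q6 -0.22 t 56.6 F [-0.2  0.4 -0.1] w 0.0296 g 0.0 pos [ 0.4691 -0.2534  0.3332]
[np.float64(0.4691108278200487), np.float64(-0.25337430999098226), np.float64(0.3331570448481935), np.float64(156.27096573213782)]
-0.026 -0.432 0.027 -0.001 | dist 130mm turn 0
-0.026 -0.432 0.274 -0.001 | dist 154mm turn 0
```

```bash
python3 -m creep '-0.026 -0.43 0 0; -0.026 -0.43 0 0; -0.026 -0.43 0.03 0; -0.026 -0.43 0.15 0; -0.026 -0.43 0.22 0; -0.026 -0.43 0.27 0; -0.026 -0.43 0.27 0' | egrep 'pos|force:|width'
python3 - <<'E'
from h import *
n=now();u,v=ax(CA);print((np.array(n[:2])-CO)@u,(np.array(n[:2])-CO)@v)
E
```

```text
tool_pos: [0.4247, -0.3731, 0.2513]
force: [0.6, 0.4, 0.1]
width: 0.0298
grip_force: 0.0
q6 -0.44 t 57.5 F [0.6 0.4 0.1] w 0.0298 g 0.0 pos [ 0.4247 -0.3731  0.2513]
0.17483671521722893 -0.00030593693991850303
```

```bash
python3 -m creep '0 0 0 0; 0 0 0 0; 0 0 0 0; 0 0 0 0' -1 30 | egrep 'pos|force:|width'
python3 - <<'E'
from h import *
n=now();u,v=ax(CA);x0=(np.array(n[:2])-CO)@u;print(x0)
c0=105.4;f=lambda p:np.array([.110-.257*np.cos(np.radians(p)),.042+.257*np.sin(np.radians(p))])
for a,b in((105.4,62),(62,18),(18,5)):
    A=f(a);print([tuple(((A-f(p))/.3).round(3)) for p in np.linspace(a,b,8)[1:]])
E
```

```text
tool_pos: [0.4249, -0.3754, 0.2535]
force: [-1.5, -1.3, 6.0]
width: 0.0098
grip_force: 29.9
q6 -0.44 t 58.0 F [-1.5 -1.3  6. ] w 0.0098 g 29.9 pos [ 0.4249 -0.3754  0.2535]
0.17686842203780845
[(np.float64(0.091), np.float64(-0.02)), (np.float64(0.183), np.float64(-0.03)), (np.float64(0.275), np.float64(-0.029)), (np.float64(0.367), np.float64(-0.019)), (np.float64(0.458), np.float64(0.001)), (np.float64(0.546), np.float64(0.031)), (np.float64(0.63), np.float64(0.07))]
[(np.float64(0.08), np.float64(0.049)), (np.float64(0.155), np.float64(0.106)), (np.float64(0.223), np.float64(0.171)), (np.float64(0.283), np.float64(0.243)), (np.float64(0.335), np.float64(0.321)), (np.float64(0.379), np.float64(0.404)), (np.float64(0.413), np.float64(0.492))]
[(np.float64(0.008), np.float64(0.027)), (np.float64(0.015), np.float64(0.053)), (np.float64(0.022), np.float64(0.08)), (np.float64(0.027), np.float64(0.108)), (np.float64(0.032), np.float64(0.135)), (np.float64(0.036), np.float64(0.162)), (np.float64(0.039), np.float64(0.19))]
```

```bash
python3 -m creep '0 0.045 -0.01 0; 0 0.09 -0.02 0; 0 0.137 -0.026 0; 0 0.183 -0.03 0; 0 0.183 -0.03 0' | egrep 'pos|force:|width'
python3 - <<'E'
from h import *
n=now();u,v=ax(CA);print((np.array(n[:2])-CO)@u,(np.array(n[:2])-CO)@v,arm.sense()["wrist_torque"])
c=imaging.camera("side")
for r in nets.mark_of("lid_handle",c)[:2]:
    w=world(c,r["location"]);print(r["p"],w,(w[:2]-CO)@u,(w[:2]-CO)@v)
E
```

```text
tool_pos: [0.448, -0.3228, 0.262]
force: [0.7, 0.2, 7.4]
width: 0.0095
grip_force: 30.8
q6 -0.35 t 58.6 F [0.7 0.2 7.4] w 0.0095 g 30.8 pos [ 0.448  -0.3228  0.262 ]
0.11944897989672172 0.0008505553613010348 [-0.15118972 -0.02849255 -0.05883406]
0.78 [ 0.44850857 -0.32128487  0.29951962] 0.11784102111337785 0.0007487311449165569
0.71 [0.42511806 0.25499415 0.05054727] -0.4008752335591172 -0.25139820880268254
```

```bash
python3 -m creep '0 0.046 0 0; 0 0.092 0.001 0; 0 0.138 0.005 0; 0 0.184 0.011 0; 0 0.230 0.02 0; 0 0.275 0.031 0; 0 0.363 0.061 0; 0 0.447 0.10 0' | egrep 'pos|force:|width'
python3 -m creep '0 0.04 0.023 0; 0 0.08 0.049 0; 0 0.118 0.077 0; 0 0.155 0.106 0; 0 0.190 0.138 0; 0 0.223 0.171 0; 0 0.283 0.243 0; 0 0.283 0.243 0' | egrep 'pos|force:|width'
python3 - <<'E'
from h import *
n=now();u,v=ax(CA);X=(np.array(n[:2])-CO)@u;print(X,(np.array(n[:2])-CO)@v,np.hypot(X-.11,n[2]+.0375-.042))
E
```

```text
tool_pos: [0.5011, -0.2009, 0.2307]
force: [5.5, -6.0, -2.5]
width: 0.0095
grip_force: 29.4
tool_pos: [0.5354, -0.1226, 0.1564]
force: [5.9, -3.6, -4.3]
width: 0.0093
grip_force: 29.3
q6 0.05 t 60.8 F [ 5.9 -3.6 -4.3] w 0.0093 g 29.3 pos [ 0.5354 -0.1226  0.1564]
-0.09900111496868681 0.0008768996630784402 0.25836056827407067
```

```bash
python3 -m creep '0 0.027 0.038 0; 0 0.052 0.078 0; 0 0.075 0.12 0; 0 0.096 0.161 0; 0 0.114 0.205 0; 0 0.13 0.249 0; 0 0.143 0.29 0; 0 0.143 0.29 0' | egrep 'pos|force:|width'
python3 -m creep '0 0.005 0.02 0; 0 0.010 0.045 0; 0 0.016 0.07 0; 0 0.019 0.09 0; 0 0.019 0.098 0; 0 0.019 0.098 0' | egrep 'pos|force:|width'
python3 - <<'E'
from h import *
n=now();u,v=ax(CA);X=(np.array(n[:2])-CO)@u;print(X,n[2]+.0375)
E
```

```text
tool_pos: [0.5515, -0.0863, 0.0698]
force: [4.5, -9.4, -3.1]
width: 0.0096
grip_force: 29.2
tool_pos: [0.5536, -0.0818, 0.0433]
force: [-3.9, -8.7, 14.5]
width: 0.0096
grip_force: 30.8
q6 0.14 t 62.5 F [-3.9 -8.7 14.5] w 0.0096 g 30.8 pos [ 0.5536 -0.0818  0.0433]
-0.14371004470354531 0.08079876068475597
```

```bash
python3 -m creep '0 0 0.012 0; 0 0 0.02 0; 0 0 0.02 0' | egrep 'pos|force:|width'
python3 - <<'E'
from h import *
c=imaging.camera("top");u,v=ax(CA);P=cloud(c);d=P[...,:2]-CO;X=d@u;Y=d@v
for x in(-.09,-.05,0,.05,.09):
    k=(abs(X-x)<.01)&(abs(Y)<.1)&(P[...,2]<.13);print(x,k.sum(),np.median(P[k][:,2]).round(4) if k.sum() else 0)
E
```

```text
tool_pos: [0.555, -0.0823, 0.0405]
force: [-9.1, -9.3, 36.8]
width: 0.0093
grip_force: 34.8
-0.09 0 0
-0.05 0 0
0 274 0.1081
0.05 655 0.1078
0.09 673 0.1079
```

Shut: the lid top is level at 108 mm. I'll ease off, release and back away.

```bash
python3 -m creep '0 0 -0.015 0; 0 0 -0.015 0' | egrep 'pos|force:|width'
python3 -m creep '0 0 0 0; 0 0 0 0; 0 0 0 0; 0 0 0 0' -0.3 | egrep 'pos|force:|width'
python3 -m creep '0 0 -0.05 0; 0 0 -0.2 0; 0 0 -0.4 0; 0 0.0 -0.6 0; 0 0.3 -0.6 0; 0 0.3 -0.6 0; 0 0.3 -0.6 0' | egrep 'pos|force:|width'
python3 - <<'E'
from h import *
c=imaging.camera("top");u,v=ax(CA);P=cloud(c);d=P[...,:2]-CO;X=d@u;Y=d@v
for x in(-.09,-.05,0,.05,.09):
    k=(abs(X-x)<.01)&(abs(Y)<.1)&(P[...,2]<.13);print(x,k.sum(),np.median(P[k][:,2]).round(4) if k.sum() else 0)
c=imaging.camera("side");save(c,"s8.png",(150,50,410,310),2.2)
E
```

```text
tool_pos: [0.5547, -0.0823, 0.041]
force: [2.4, -11.0, 0.1]
width: 0.0096
grip_force: 31.4
tool_pos: [0.5538, -0.0789, 0.0401]
force: [0.8, -0.3, 0.2]
width: 0.03
grip_force: 0.0
tool_pos: [0.5909, 0.0046, 0.2215]
force: [-0.2, -0.0, 0.2]
width: 0.0299
grip_force: 0.0
-0.09 405 0.108
-0.05 663 0.1078
0 668 0.108
0.05 675 0.1079
0.09 670 0.108
```

View pics/s8.png

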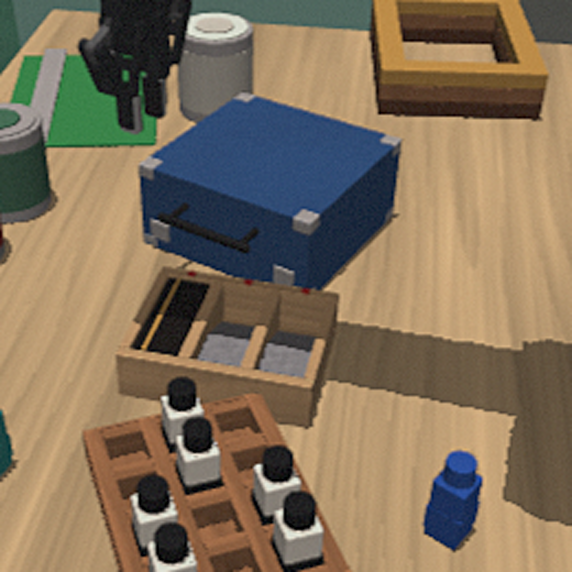

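The case is shut at crop (270,180), the black bottles and ebony sample are in place, and the arm is clear.

```bash
python3 -c "
from cell import arm
print(arm.finish_job())"
```

```text
the job is handed in; nothing more can be done
None
```

The case is packed and shut and the job is handed in, with no verdict returned: three orange bottles (the middle one leaning on its neighbour) are in the channel, two gold samples lie flat on the foam with the putty knife, and the black bottles and black sample are still in place.

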